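Stand a bench meter on its folding leg and cradle its probe

ROBOT

A 6-joint arm with a two-finger parallel gripper is mounted at the origin on the work surface. World frame = base frame: x ahead of the robot, y to its left, z up, the work surface at z = 0. Lengths are in m, angles in rad, forces in N, time in s.
With the tool pointing down it reaches from about 0.35 to 0.85 m from the base axis. Payload 8.1 kg.
Tool frame: the origin (TCP) lies between the finger pads; the fingertips stand 11 mm ahead of it and the grasp point (between the pads) lies 8 mm behind it (tips_ahead is the z of the fingertips in the tool frame, in m); z points along the fingers, y is the line along which they close (so a half turn about z gives the same grasp; the last joint's range is limited). The gripper opens to 93 mm and grips with 3 to 60 N. Pads are 15 mm wide; open, the fingers measure 128 mm over their backs; the gripper's body (75 mm by 188 mm) begins 65 mm behind the grasp point.
Start: joints at [1.194, 0.13, 1.488, -0, 1.523, -0.085], TCP at [0.173, 0.575, 0.201] pointing down, gripper open.
Joint ranges: [-2.96, 2.96], [-0.89, 2.26], [0.02, 2.5], [-1.34, 4.48], [0, 2.73], [-2.66, 2.66]. Speed limits (rad/s): [2.39, 2.39, 2.79, 3.14, 3.14, 3.14].

INTERFACE

Orientations are given as a rotation vector (axis times angle).
In Python, from plant import read_state, read_camera, close_job, tips_ahead gives the robot as it stands. The module is installed in compiled form; this text tells all that it offers.
- The arm moves only by the tool move_arm, never from a script. Its argument "plan" is a list of rows, each a list of 7 numbers: the turn, a rotation vector about the tool's x, y, z in units of 6 degrees (1.0 is 6 degrees), then the shift along the tool's x, y, z in units of 25 mm (1.0 is 25 mm), then the finger opening in mm, from 0 to 93. A call has exactly 10 rows; each row shifts and turns the commanded pose from where the row before left it, along the tool's axes as they then stand; what a row does not reach is not made up. A row lasts 1/10 s, in which the tool goes at most 50 mm and 8.59 degrees, less where a joint would pass 70% of its speed; a pose out of reach is approached as far as the arm can. A call is refused whole if a number of a shift passes 1 or a number of a turn 1, either way. A call with a gripper value outside its range is refused whole. The fingers move at their own pace and stop on an object; "force" is the grip in N (left out, the last holds). Time passes only in rows, so rows that do not move let the fingers close, or fill a call up. It gives the time, the measured TCP pose, the force, the opening and the grip force at its end, in the units of the state.
- read_state(): the state, without advancing time (a new reading comes with each control period).
- read_camera(name): name is "scene" or "top" or "wrist"; returns a dict with "frame" (384x512x3 uint8, red, green, blue), "z_map" (384x512 float32, m along the optical axis (not along the pixel's ray), 0 where there is no reading), "fx", "fy", "cx", "cy" (pixels), "distortion" ([k1, k2, p1, p2, k3] as OpenCV has them; the pictures are not rectified), "rvec" (rotation vector, rad) and "tvec" (3), from world to camera coordinates, as OpenCV has them. Camera axes: x right, y down, z forward; pixel columns grow to the right and rows downward; lengths in m; the calibration is good to about 2 mm. A picture is of the moment at which its call begins.
- close_job(): hands the job in; it is judged then, once.
The state is a dict: "t": time; "q": joint angles; "dq": joint speeds; "joint_torque": joint torques, N m; "tool_pos": TCP position; "orientation": TCP orientation; "force": force on the tool from outside, world axes, zero at the start; "wrist_torque": the same for the moment, N m; "opening": finger opening in m; "gripper_force": force on a finger pad.
Only numpy, scipy, OpenCV 4.12 (cv2) and the standard library are available. Lean on these libraries where they do the work, as an engineer would, in place of code of your own. Each camera call takes 0.05 s, during which the arm holds its last target. There are 200 camera calls.

TASK

Get the cordless meter ready to be read on the blue bench mat: it lies face down with its head propped on the glove carton, so swing the folding leg on its back out as far as it goes, and set the meter gently on the mat behind the white V-notched probe rest, leaning back on its rounded bottom end and that leg, square to the mat and with its screen looking out over the rest. Also lay the cordless probe across the two V-notches of the rest so that its barrel is cradled in both and cannot roll. Leave the carton, bottles and beaker where they are.

Things in the scene. Friction and masses are not known exactly. Their poses are not given: they have to be found in the camera images.
- meter: Hand-held lab meter, orange, 58 (y) x 28 (x) x 170 mm (z), 0.3 kg, flat parallel sides. Origin: centre of the bottom end. x points out of the screen (screen face x = +14, back x = -14 mm), z runs from bottom end to head. Starts screen down, sloping 27 deg up to its head, the face near the head on the carton's top edge, free space under it between. Standing on its opened leg it leans back 18 deg.
- meter_end (a point): Axis of the meter's bottom end, a half-round of 14 mm radius across the thickness (so it cannot stand without its leg): 14 mm from the origin along z, hence 14 mm above what the end rests on.
- meter_grip (a point): A good place to grip the meter across its flat sides (58 mm apart along its y): mid-thickness, 146 mm along z from the bottom end, 24 mm short of the head, clear of leg and hinge.
- leg (a joint): Folding leg on the meter's back: 0 = flat on the back, 0.50 rad = fully out at its stop. It turns about the meter's y axis; opening swings the foot away from the meter's back (to the meter's -x). Stiff hinge, about 0.05 N m: it stays where it is left. May start up to 0.1 rad ajar.
- leg_hinge (a point): Hinge axis of the leg, parallel to the meter's y: x = -17, z = 118 mm in the meter's frame. Its own frame turns with the leg.
- leg_foot (a point): Centre of the leg's grey rubber foot, a round bar 12 mm thick, 30 mm long (along y) at the free end, 104 mm from the hinge; folded it lies on the back at x = -20, z = 14 mm of the meter's frame. Can be pinched over its 30 mm. The leg's strip is 26 mm wide, 6 mm thick. Frame turns with the leg.
- carton: Full black glove carton, 125 (x) x 240 (y) x 65 mm high, 0.7 kg, loose on the bench; prop of the meter at the start. Origin: centre of the underside.
- mat: Blue bench mat with a pale border line, 240 (x) x 280 (y) x 3 mm thick, fixed. Origin: on the bench 40 mm behind the middle of its front (+x) edge; it spans x = -200 to 40, y = -140 to 140 mm. The probe rest stands near the front edge; the meter belongs behind it (smaller x), screen towards the mat's +x.
- rest: Probe rest fixed on the mat: steel base 56 (x) x 110 (y) x 6 mm with two white Y-shaped posts at y = -38 and 38 mm, 12 mm thick, 64 mm apart, each with a 90 deg V-notch open upwards, in line along y. Origin: centre of the base's underside, 3 mm above the bench. Tips of the posts are about 50 mm above it.
- rest_cradle (a point): Point where the middle of the probe's axis lies when cradled: midway between the posts, 46 mm above the rest's underside (49 mm above the bench).
- probe: Cordless probe, 0.11 kg: pale grey round barrel 22 mm thick, 110 mm long, with a hexagonal cap (28 mm across flats, 20 mm long) on each end, one teal, one dark; 150 mm in all. Origin: middle of its axis; y runs along it. Starts level on the bench on the caps' flats, axis 14 mm up. May be laid either way round.
- buffer_red: Bystander: white bottle, red cap, 48 mm diameter, 100 mm high; origin under its centre.
- buffer_yellow: Bystander: white bottle, yellow cap, 48 mm diameter, 100 mm high.
- buffer_blue: Bystander: white bottle, blue cap, 48 mm diameter, 100 mm high.
- beaker: Bystander: glass beaker, 68 mm diameter, 90 mm high; origin under its centre.
Not all that is in view belongs to the job. Of the things like the probe, leave any that is green; of the rest the larger one is meant. There is more than one size of the meter; the job needs the larger.

How it is judged:
By the outcome, as a careful person would: the job done as asked, in the order asked, and still so for the second after the job is handed in, with the robot touching nothing.
It also fails if it takes over 67 s, if anything falls off the work surface, if the arm or the gripper's body presses on something with over 40 N, if the wrist force passes 120 N, or if a joint passes its speed limit or range.

## Working session

There is one attempt and no reset: what is moved stays moved. The work goes in short steps, Python scripts to look and compute and a tool call to move; the robot and the scene stay as the last step left them, time stands still between calls to the robot, and variables do not carry over. Pictures are saved under pics/ and viewed, at most 10 in all, crops included, and the job is handed in when it is done.

Besides the shell and the picture viewer there is one more tool, called after "Emit:" by a JSON object that holds its "api" and its "payload", one argument or row to a line. move_arm: Moves the arm, as the interface text tells. Its arguments: {"type":"object","properties":{"plan":{"type":"array","items":{"type":"array","items":{"type":"number"}}},"force":{"type":"number"}},"required":["plan"]}

```bash
mkdir -p pics
cat > h.py <<'E'
import numpy as np, cv2, pickle
from scipy.spatial.transform import Rotation as R
from plant import read_state, read_camera
def cloud(c):
    h,w=c["z_map"].shape
    u,v=np.meshgrid(np.arange(w),np.arange(h))
    K=np.array([[c["fx"],0,c["cx"]],[0,c["fy"],c["cy"]],[0,0,1]])
    p=cv2.undistortPoints(np.stack([u,v],-1).reshape(-1,1,2).astype(np.float64),K,np.array(c["distortion"],float)).reshape(h,w,2)
    z=c["z_map"].astype(float)
    P=np.dstack([p*z[...,None],z])
    M=R.from_rotvec(np.ravel(c["rvec"]))
    X=M.inv().apply((P-np.ravel(c["tvec"])).reshape(-1,3)).reshape(h,w,3)
    X[z==0]=np.nan
    return X
def shot(name,tag):
    c=read_camera(name); X=cloud(c)
    cv2.imwrite(f"pics/{tag}.png",c["frame"][:,:,::-1])
    np.savez(f"{tag}.npz",X=X,f=c["frame"])
    return c["frame"],X
E
python3 - <<'E'
from h import *
a,_=shot("scene","s0"); b,_=shot("top","t0")
cv2.imwrite("pics/st.png",cv2.resize(np.vstack([a,b])[:,:,::-1],(512,768))[:768] if 0 else np.hstack([cv2.resize(a,(400,300)),cv2.resize(b,(400,300))])[:,:,::-1])
print(read_state())
E
```

```text
{'t': 0.1, 'q': array([ 1.19361668e+00,  1.31052703e-01,  1.48916344e+00,  1.14995797e-05,
        1.52299612e+00, -8.54022181e-02]), 'dq': array([-0.0014184 , -0.00188355, -0.00323285, -0.00084788, -0.0001156 ,
        0.00074403]), 'joint_torque': array([ 6.95079525e-04, -5.61333525e+01, -4.93099344e+01,  7.70152453e-02,
        2.89596012e-02, -8.39689346e-05]), 'tool_pos': array([0.1723712 , 0.57414973, 0.20051585]), 'orientation': array([-4.56643988e-01, -3.10784036e+00,  2.47188452e-03]), 'force': array([ 1.01778472, -0.59073864,  0.33288834]), 'wrist_torque': array([-0.01413619, -0.01219265,  0.00835273]), 'gripper_force': 0.0, 'opening': 0.09339516938268663}
```

View pics/s0.png

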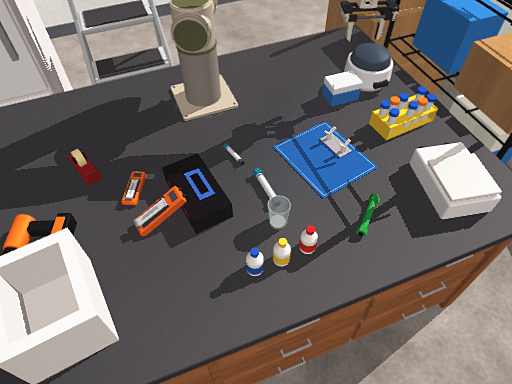

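View pics/t0.png

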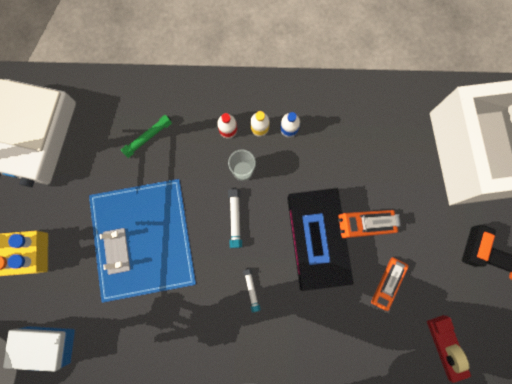

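Top view shows these candidates. Meters: large one at (370,223), propped on the carton, and a small one at (390,284). Probes: large one at (235,218), small one at (252,290), and a green one at (147,136). I choose (370,223) and (235,218). The rest is at (115,251) on the mat, and the beaker at (242,165) is near the probe.

Run:
```python
from h import *
d=np.load("t0.npz");X=d["X"];f=d["f"]
np.set_printoptions(precision=4,suppress=True)
hsv=cv2.cvtColor(f,cv2.COLOR_RGB2HSV)
def blob(mask,seed,name,X=X):
    n,l,st,ce=cv2.connectedComponentsWithStats(mask.astype(np.uint8))
    m=l==l[seed[1],seed[0]] if mask[seed[1],seed[0]] else l==1+np.argmin(np.hypot(*(ce[1:]-seed).T))
    P=X[m];P=P[~np.isnan(P[:,0])]
    r=cv2.minAreaRect(P[:,:2].astype(np.float32)*1000)
    print(name,m.sum(),"c",P.mean(0),"zr",np.percentile(P[:,2],[2,50,98]),"rect",r); return P
for uv in [(370,223),(235,218),(252,290),(115,251),(242,165),(320,240),(227,125),(260,125),(290,125),(20,40),(480,150)]: print(uv,X[uv[1],uv[0]])
H,S,V=[hsv[...,i].astype(int) for i in range(3)]
blue=(H>98)&(H<118)&(S>130)&(V>60)
blob(blue,(150,220),"mat")
rect=np.zeros_like(H,bool);rect[160:290,80:200]=1
P=X[rect];P=P[~np.isnan(P[:,0])];P=P[P[:,2]>.035];print("rest tops",len(P),P[:,2].max())
z,l,c=cv2.kmeans(P[:,:2].astype(np.float32),2,None,(3,50,1e-5),5,0);print(c)
Xz=X[...,2]
# probe
pm=np.zeros_like(H,bool);pm[185:252,222:248]=1;pm&=(Xz>.006)
blob(pm,(235,218),"probe")
mm=(H<14)&(S>150)&(V>100); mm[:, :335]=0; mm[245:]=0
P=blob(cv2.dilate(mm.astype(np.uint8),np.ones((3,3)))>0,(345,223),"meter orange")
rg=np.zeros_like(H,bool);rg[205:242,335:405]=1
Q=X[rg&(Xz>.01)];np.save("m.npy",Q)
box=np.zeros_like(H,bool);box[185:292,285:355]=1;box&=(Xz>.05)&(Xz<.072)
blob(box,(310,270),"carton")
cv2.imwrite("pics/crop.png",np.hstack([cv2.resize(f[195:300,330:415],(425,525)),cv2.resize(f[180:285,200:265],(325,525))])[:,:,::-1])
```

```text
(370, 223) [ 0.5161 -0.2852  0.0731]
(235, 218) [0.5269 0.0491 0.027 ]
(252, 290) [0.3474 0.0012 0.017 ]
(115, 251) [0.4374 0.3554 0.0066]
(242, 165) [0.6722 0.036  0.0063]
(320, 240) [ 0.4721 -0.1626  0.0689]
(227, 125) [0.7583 0.0743 0.0777]
(260, 125) [ 0.7637 -0.0097  0.0681]
(290, 125) [ 0.7634 -0.0865  0.0739]
(20, 40) [ 1.442   1.1261 -0.749 ]
(480, 150) [ 0.6782 -0.5166  0.1743]
mat 8219 c [0.4726 0.2816 0.0038] zr [-0.0006  0.0038  0.0081] rect ((470.99481201171875, 292.5709228515625), (281.125732421875, 241.7347869873047), 12.022782325744629)
rest tops 176 0.05675258864056269
[[0.4019 0.3473]
 [0.4761 0.3631]]
probe 567 c [0.5294 0.051  0.0239] zr [0.0143 0.0243 0.0312] rect ((532.0958251953125, 51.474815368652344), (154.00350952148438, 31.348222732543945), 3.3013055324554443)
meter orange 1018 c [ 0.5154 -0.2701  0.0607] zr [-0.0022  0.0743  0.0965] rect ((524.5437622070312, -289.7444763183594), (72.74214935302734, 170.35787963867188), 8.084188461303711)
carton 4925 c [ 0.4757 -0.1615  0.0656] zr [0.0608 0.0657 0.0698] rect ((479.17047119140625, -162.8734130859375), (240.25596618652344, 127.12202453613281), 8.402704238891602)
```

View pics/crop.png

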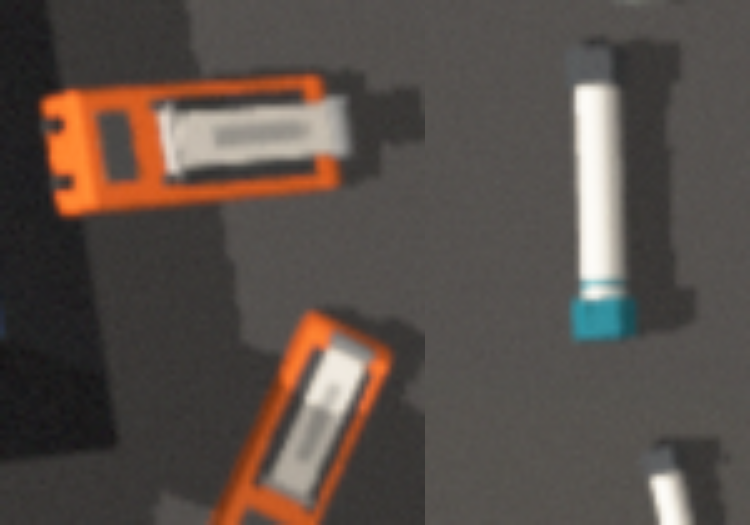

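Crop confirms the choice: the large meter lies back-up with its leg's grey foot at crop (340,125) by the bottom end, and the head is at (60,150) on the carton. The large probe has a dark cap at (590,62) and a teal cap at (603,318). Next I fit the meter pose and work out the first move.

```bash
cat >> h.py <<'E'
np.set_printoptions(precision=3,suppress=True)
def frame(az,phi):
    "tool frame: x_t towards azimuth az when vertical, pointing angle phi (deg) in the vertical plane of az (-90 down)"
    h=np.array([np.cos(np.radians(az)),np.sin(np.radians(az)),0]);u=np.array([0,0,1.])
    p=np.radians(phi); z=np.cos(p)*h+np.sin(p)*u
    y=np.cross(u,h)*-1; x=np.cross(y,z)
    return np.column_stack([x,y,z])
def rows(p,az,phi,start=None,n=None,comm=None):
    "constant row taking the tool from start (p,R) to TCP p, frame(az,phi)"
    if start is None:
        s=read_state(); start=(s["tool_pos"],R.from_rotvec(s["orientation"]).as_matrix())
    p0,R0=start; T=frame(az,phi)
    w=R.from_matrix(R0.T@T).as_rotvec(); d=R0.T@(np.asarray(p)-p0)
    need=1
    for N in range(1,60):
        r=R.from_rotvec(w/N); A=sum((r**k).as_matrix() for k in range(N))
        s=np.linalg.solve(A,d)
        a=np.degrees(w)/N/6; b=s/.025
        if (n is None and max(abs(a).max(),abs(b).max())<=1 and np.linalg.norm(a)<1.4) or N==n:
            print("rows",N,"turn",a.round(3),"shift",b.round(3),"| total turn",(a*N).round(2),"shift",(d/.025).round(2)); break
    return np.asarray(p),T
E
python3 - <<'E'
from h import *
for t in("t0","s0"):
    d=np.load(t+".npz");X=d["X"];hsv=cv2.cvtColor(d["f"],cv2.COLOR_RGB2HSV).astype(int)
    m=(hsv[...,0]<16)&(hsv[...,1]>140)&(hsv[...,2]>90)&(X[...,2]>.015)&(X[...,2]<.12)&(X[...,0]>.46)&(X[...,0]<.58)&(X[...,1]>-.40)&(X[...,1]<-.18)
    P=X[m]; 
    for k in range(6):  # robust plane of the back
        if k==0: c=P.mean(0);nn=np.array([0,-np.sin(np.radians(27)),np.cos(np.radians(27))]); 
        dd=(P-c)@nn; q=P[abs(dd-np.median(dd))<(.012 if k<3 else .006)]
        c=q.mean(0);nn=np.linalg.svd(q-c)[2][2];nn*=np.sign(nn[2])
    az=np.degrees(np.arctan2(-nn[1],-nn[0])); print(t,len(P),len(q),"tilt",np.degrees(np.arccos(nn[2])),"az plane",az)
    r=cv2.minAreaRect(q[:,:2].astype(np.float32)*1000);print(r)
    for az in (92,94,96,98):
        T=frame(az,-63);h=T[:,0]; yy=q@T[:,1];zz=q@h
        print(az,"w",np.ptp(np.percentile(yy,[1,99])),"yc",np.percentile(yy,[1,99]).mean(),"len",np.percentile(zz,[1,99]))
    np.save(t+"_m.npy",P)
# probe yaw
d=np.load("t0.npz");X=d["X"]
P=X[185:252,222:248].reshape(-1,3);P=P[P[:,2]>.01];c=P.mean(0);v=np.linalg.svd((P-c)[:,:2])[2][0];print("probe yaw",np.degrees(np.arctan2(v[1],v[0])))
print(rows([.53,-.36,.20],95,-80)[0])
E
```

```text
t0 689 549 tilt 26.73993737204724 az plane 97.28181012404823
((519.52294921875, -287.4400939941406), (57.69439697265625, 157.65121459960938), 8.480554580688477)
92 w 0.06771394531279645 yc 0.5093078618752156 len [-0.33  -0.166]
94 w 0.063804617785995 yc 0.4983921429133753 len [-0.345 -0.182]
96 w 0.06021547951395867 yc 0.4865721116261673 len [-0.36  -0.198]
98 w 0.05713487180452148 yc 0.47418586447687117 len [-0.375 -0.213]
s0 623 423 tilt 27.33541107325774 az plane 107.42405127941097
((518.9221801757812, -292.516845703125), (63.31816101074219, 149.2659912109375), 8.468008041381836)
92 w 0.0691859699804186 yc 0.5112139978475925 len [-0.33  -0.168]
94 w 0.06510604082183546 yc 0.499849823670187 len [-0.347 -0.184]
96 w 0.06153570039776657 yc 0.4875225244169795 len [-0.362 -0.2  ]
98 w 0.058773177582402136 yc 0.47490339173045915 len [-0.378 -0.215]
probe yaw -176.41529457401896
rows 41 turn [-0.025  0.036  0.277] shift [-0.977 -0.338 -0.088] | total turn [-1.01  1.47 11.35] shift [-24.45 -31.67   0.07]
[ 0.53 -0.36  0.2 ]
```

Meter azimuth is 98.4° with tilt 27°, and its end axis is near (.529,-.352). I'm moving above the meter's foot now.

Emit:
{"api": "move_arm", "payload": {
  "plan": [
    [-0.02, 0.04, 0.28, -0.98, -0.34, -0.09, 93],
    [-0.02, 0.04, 0.28, -0.98, -0.34, -0.09, 93],
    [-0.02, 0.04, 0.28, -0.98, -0.34, -0.09, 93],
    [-0.02, 0.04, 0.28, -0.98, -0.34, -0.09, 93],
    [-0.02, 0.04, 0.28, -0.98, -0.34, -0.09, 93],
    [-0.02, 0.04, 0.28, -0.98, -0.34, -0.09, 93],
    [-0.02, 0.04, 0.28, -0.98, -0.34, -0.09, 93],
    [-0.02, 0.04, 0.28, -0.98, -0.34, -0.09, 93],
    [-0.02, 0.04, 0.28, -0.98, -0.34, -0.09, 93],
    [-0.02, 0.04, 0.28, -0.98, -0.34, -0.09, 93]
  ]
}}

```text
t: 1.1
tool_pos: [0.361, 0.3957, 0.2181]
orientation: [-0.896, -2.97, -0.041]
force: [-0.4, -0.9, 0.4]
opening: 0.0931
gripper_force: 0.0
```

Emit:
{"api": "move_arm", "payload": {
  "plan": [
    [-0.02, 0.04, 0.28, -0.98, -0.34, -0.09, 93],
    [-0.02, 0.04, 0.28, -0.98, -0.34, -0.09, 93],
    [-0.02, 0.04, 0.28, -0.98, -0.34, -0.09, 93],
    [-0.02, 0.04, 0.28, -0.98, -0.34, -0.09, 93],
    [-0.02, 0.04, 0.28, -0.98, -0.34, -0.09, 93],
    [-0.02, 0.04, 0.28, -0.98, -0.34, -0.09, 93],
    [-0.02, 0.04, 0.28, -0.98, -0.34, -0.09, 93],
    [-0.02, 0.04, 0.28, -0.98, -0.34, -0.09, 93],
    [-0.02, 0.04, 0.28, -0.98, -0.34, -0.09, 93],
    [-0.02, 0.04, 0.28, -0.98, -0.34, -0.09, 93]
  ]
}}

```text
t: 2.1
tool_pos: [0.4895, 0.1706, 0.2231]
orientation: [-1.305, -2.772, -0.081]
force: [0.1, 0.0, 0.5]
opening: 0.0927
gripper_force: 0.0
```

Emit:
{"api": "move_arm", "payload": {
  "plan": [
    [-0.02, 0.04, 0.28, -0.98, -0.34, -0.09, 93],
    [-0.02, 0.04, 0.28, -0.98, -0.34, -0.09, 93],
    [-0.02, 0.04, 0.28, -0.98, -0.34, -0.09, 93],
    [-0.02, 0.04, 0.28, -0.98, -0.34, -0.09, 93],
    [-0.02, 0.04, 0.28, -0.98, -0.34, -0.09, 93],
    [-0.02, 0.04, 0.28, -0.98, -0.34, -0.09, 93],
    [-0.02, 0.04, 0.28, -0.98, -0.34, -0.09, 93],
    [-0.02, 0.04, 0.28, -0.98, -0.34, -0.09, 93],
    [-0.02, 0.04, 0.28, -0.98, -0.34, -0.09, 93],
    [-0.02, 0.04, 0.28, -0.98, -0.34, -0.09, 93]
  ]
}}

```text
t: 3.1
tool_pos: [0.5475, -0.0819, 0.2171]
orientation: [-1.677, -2.52, -0.118]
force: [-0.3, 0.3, -0.7]
opening: 0.0929
gripper_force: 0.0
```

Run:
```python
from h import *
s=read_state();print(s["t"],s["tool_pos"],R.from_rotvec(s["orientation"]).as_matrix(),s["q"])
f,X=shot("wrist","w1")
rows([.53,-.345,.15],98.4,-63)
```

```text
3.1 [ 0.547 -0.082  0.217] [[-0.383  0.922 -0.05 ]
 [ 0.914  0.386  0.127]
 [ 0.136  0.002 -0.991]] [-0.316  0.078  1.522  0.105  1.629 -0.712]
rows 11 turn [-0.063  0.29   0.205] shift [-0.927 -0.326 -0.023] | total turn [-0.69  3.19  2.25] shift [-9.59 -4.61  1.38]
```

View pics/w1.png

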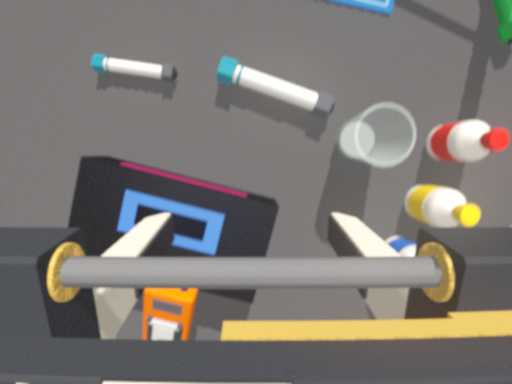

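Wrist view looks ahead of the tool. The probe is at (275,85), the carton at (180,230), and the meter head at (170,300) behind the fingers. Before going further back I check the white bin's edge.

Run:
```python
from h import *
d=np.load("t0.npz");X=d["X"].reshape(-1,3);
P=X[(X[:,1]<-.38)&(X[:,1]>-.75)&(X[:,0]>.4)&(X[:,2]>.1)]
for a in np.arange(.42,.85,.04):
    q=P[(P[:,0]>a)&(P[:,0]<a+.04)]
    if len(q): print(a.round(2),len(q),"max y",np.percentile(q[:,1],98),"zmax",q[:,2].max(),)
rows([.535,-.395,.17],98.4,-63)
```

```text
0.54 21 max y -0.513786102570458 zmax 0.16977951662385335
0.58 845 max y -0.5079380875090197 zmax 0.1755728271977833
0.62 490 max y -0.5014635819178989 zmax 0.17607663545328903
0.66 469 max y -0.495486401938047 zmax 0.17554908311312536
0.7 462 max y -0.4892744502032193 zmax 0.1754658865786863
0.74 452 max y -0.48347905515752837 zmax 0.17610849141800433
0.78 663 max y -0.4772957524854799 zmax 0.17601725418286684
0.82 819 max y -0.4752028677780607 zmax 0.17506560697642753
rows 12 turn [-0.058  0.266  0.188] shift [-0.989 -0.327 -0.134] | total turn [-0.69  3.19  2.25] shift [-11.39  -5.19   0.33]
```

Emit:
{"api": "move_arm", "payload": {
  "plan": [
    [-0.06, 0.27, 0.19, -1, -0.33, -0.13, 93],
    [-0.06, 0.27, 0.19, -1, -0.33, -0.13, 93],
    [-0.06, 0.27, 0.19, -1, -0.33, -0.13, 93],
    [-0.06, 0.27, 0.19, -1, -0.33, -0.13, 93],
    [-0.06, 0.27, 0.19, -1, -0.33, -0.13, 93],
    [-0.06, 0.27, 0.19, -1, -0.33, -0.13, 93],
    [-0.06, 0.27, 0.19, -1, -0.33, -0.13, 60],
    [-0.06, 0.27, 0.19, -1, -0.33, -0.13, 60],
    [-0.06, 0.27, 0.19, -1, -0.33, -0.13, 60],
    [-0.06, 0.27, 0.19, -1, -0.33, -0.13, 60]
  ]
}}

```text
t: 4.15
tool_pos: [0.5439, -0.3433, 0.1824]
orientation: [-1.779, -2.156, -0.391]
force: [-0.3, -0.6, 0.3]
opening: 0.0653
gripper_force: 0.0
```

Emit:
{"api": "move_arm", "payload": {
  "plan": [
    [-0.06, 0.27, 0.19, -0.99, -0.33, -0.13, 60],
    [-0.05, 0.25, 0.19, -0.9, -0.33, -0.13, 60],
    [0, 0, 0, 0, 0, 0, 60],
    [0, 0, 0, 0, 0, 0, 60],
    [0, 0, 0, 0, 0, 0, 60],
    [0, 0, 0, 0, 0, 0, 60],
    [0, 0, 0, 0, 0, 0, 60],
    [0, 0, 0, 0, 0, 0, 60],
    [0, 0, 0, 0, 0, 0, 60],
    [0, 0, 0, 0, 0, 0, 60]
  ]
}}

```text
t: 5.15
tool_pos: [0.5363, -0.3902, 0.1691]
orientation: [-1.793, -2.084, -0.437]
force: [-0.2, -0.4, -0.4]
opening: 0.0602
gripper_force: 0.0
```

Run:
```python
from h import *
s=read_state();print(s["t"],s["tool_pos"],R.from_rotvec(s["orientation"]).as_matrix(),s["q"])
f,X=shot("wrist","w2")
```

```text
5.15 [ 0.536 -0.39   0.169] [[-0.133  0.989 -0.066]
 [ 0.879  0.149  0.453]
 [ 0.458  0.002 -0.889]] [-0.855  0.731  0.861  0.269  1.947 -0.956]
```

View pics/w2.png

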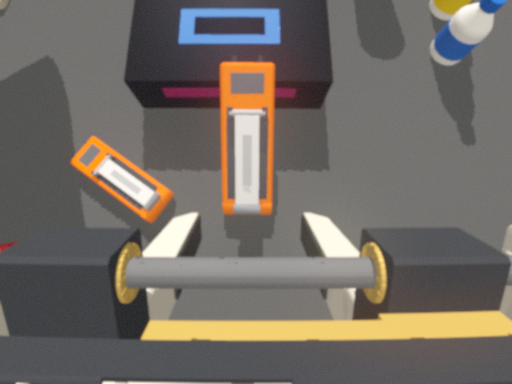

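Clear view: the meter spans columns 220–274, with the foot at (246,208), the hinge bar at (248,112) and the small meter at (122,180). Measuring the foot and meter from close up.

Run:
```python
from h import *
d=np.load("w2.npz");X=d["X"];f=d["f"];hsv=cv2.cvtColor(f,cv2.COLOR_RGB2HSV).astype(int)
m=(hsv[...,0]<16)&(hsv[...,1]>140)&(hsv[...,2]>120);m[:,:205]=0;m[:,290:]=0;m[:55]=0;m[220:]=0
P=X[m];P=P[~np.isnan(P[:,0])];Q=P.copy()
for k in range(6):
    c=Q.mean(0);nn=np.linalg.svd(Q-c)[2][2];nn*=np.sign(nn[2]);dd=(P-c)@nn;Q=P[abs(dd)<.006]
print(len(P),len(Q),"tilt",np.degrees(np.arccos(nn[2])),"az",np.degrees(np.arctan2(-nn[1],-nn[0])))
r=cv2.minAreaRect(Q[:,:2].astype(np.float32)*1000);print(r)
az=98.4
# yaw from left/right edges
L=[];Rr=[]
for v in range(75,205,3):
    u=np.where(m[v])[0]
    if len(u)>4: L.append(X[v,u[1]]);Rr.append(X[v,u[-2]])
for E in (L,Rr):
    E=np.array(E);E=E[~np.isnan(E[:,0])];q=np.polyfit(E[:,1],E[:,0],1);print("edge az",90-np.degrees(np.arctan(q[0])),"n",len(E))
T=frame(az,-90);h=T[:,0];y=T[:,1]
B=np.c_[Q@h,Q@y,Q[:,2]];print("h",np.percentile(B[:,0],[1,99]),"y",np.percentile(B[:,1],[1,50,99]))
print("back height line z=a*h+b",np.polyfit(B[:,0],B[:,2],1))
g=(hsv[...,1]<60)
for v in (112,130,150,170,190,200,204,208,211):
    p=X[v,238:256].reshape(-1,3);p=p[~np.isnan(p[:,0])];print(v,np.median(p@h),np.median(p@y),np.median(p[:,2]),f[v,246])
row=X[208,225:275];print([(i+225,*f[208,i+225]) for i in range(0,50,4)])
u=[u for u in range(225,272) if hsv[208,u,1]<70];print(u[0],u[-1],X[208,u[0]+1]@y,X[208,u[-1]-1]@y)
```

```text
3249 3050 tilt 26.98589941591876 az 98.56552052230454
((517.5335693359375, -293.78643798828125), (58.193084716796875, 148.36314392089844), 8.365113258361816)
edge az 98.8530317519789 n 43
edge az 97.86650211400723 n 44
h [-0.439 -0.294] y [0.44  0.469 0.498]
back height line z=a*h+b [0.509 0.246]
112 -0.3420278687493241 0.4688772180784386 0.08003407222818404 [214 207 204]
130 -0.3590392517201886 0.4689054770621546 0.07247497723905322 [232 226 220]
150 -0.3783241589901962 0.4689430524788427 0.06401869926847613 [196 193 190]
170 -0.39825813119516384 0.4690013388066289 0.05601421669518883 [195 193 187]
190 -0.41823099192660107 0.46901463488996653 0.04601641663218474 [211 206 200]
200 -0.428583848896012 0.46902101596584517 0.041677089166917605 [226 221 215]
204 -0.4327028239598022 0.4690253509909866 0.03958118870738393 [206 203 199]
208 -0.43759857701991367 0.469097908423669 0.04223324610860356 [175 175 175]
211 -0.4407761004326329 0.4691094792188375 0.041256824847375445 [142 139 139]
[(225, np.uint8(223), np.uint8(123), np.uint8(44)), (229, np.uint8(222), np.uint8(121), np.uint8(35)), (233, np.uint8(191), np.uint8(141), np.uint8(122)), (237, np.uint8(172), np.uint8(169), np.uint8(169)), (241, np.uint8(172), np.uint8(171), np.uint8(171)), (245, np.uint8(177), np.uint8(174), np.uint8(174)), (249, np.uint8(175), np.uint8(175), np.uint8(173)), (253, np.uint8(180), np.uint8(178), np.uint8(178)), (257, np.uint8(181), np.uint8(179), np.uint8(179)), (261, np.uint8(216), np.uint8(128), np.uint8(76)), (265, np.uint8(227), np.uint8(126), np.uint8(43)), (269, np.uint8(227), np.uint8(126), np.uint8(46)), (273, np.uint8(109), np.uint8(93), np.uint8(88))]
234 259 0.45649644380898424 0.48169154492799865
```

```bash
cat >> h.py <<'E'
HV=frame(98.4,-90)[:,0];YV=frame(98.4,-90)[:,1]
def W(h,y,z): return HV*h+YV*y+np.array([0,0,z])
def zd(phi): return HV*np.cos(np.radians(phi))+np.array([0,0,np.sin(np.radians(phi))])
E
python3 - <<'E'
from h import *
p=W(-.4385,.469,.041)
a=rows(p-.04*zd(-66),98.4,-66)
rows(p,98.4,-66,start=a)
# opening arc: foot about hinge
H=np.array([-.340,.076]);F=np.array([-.4365,.0365])
r0=np.linalg.norm(F-H);t0=np.degrees(np.arctan2(*(F-H)[::-1]));print(r0,t0%360)
dth=-28 # deg remaining incl. overshoot
th=np.radians(t0+dth);F2=H+.104*np.array([np.cos(th),np.sin(th)]);print(F2)
phi=-66+dth
rows(W(F2[0],.469,F2[1])-.005*zd(phi),98.4,phi,start=(p,frame(98.4,-66)),n=10)
E
```

```text
rows 4 turn [ 0.002 -0.135  0.008] shift [-0.315 -0.045  0.865] | total turn [ 0.01 -0.54  0.03] shift [-1.33 -0.18  3.43]
rows 2 turn [0. 0. 0.] shift [ 0.  -0.   0.8] | total turn [0. 0. 0.] shift [ 0.  -0.   1.6]
0.10427128080157065 202.26058221657
[-0.443  0.086]
rows 10 turn [-0.    -0.467 -0.   ] shift [ 0.022 -0.    -0.203] | total turn [-0.   -4.67 -0.  ] shift [ 0.65 -0.   -1.92]
```

Emit:
{"api": "move_arm", "payload": {
  "plan": [
    [0, -0.14, 0.01, -0.32, -0.04, 0.86, 56],
    [0, -0.14, 0.01, -0.32, -0.05, 0.86, 52],
    [0, -0.13, 0.01, -0.31, -0.05, 0.86, 50],
    [0, -0.13, 0, -0.31, -0.04, 0.87, 50],
    [0, 0, 0, 0, 0, 0.4, 50],
    [0, 0, 0, 0, 0, 0.4, 50],
    [0, 0, 0, 0, 0, 0.4, 50],
    [0, 0, 0, 0, 0, 0.4, 50],
    [0, 0, 0, 0, 0, 0, 50],
    [0, 0, 0, 0, 0, 0, 50]
  ],
  "force": 6
}}

```text
t: 6.2
tool_pos: [0.5282, -0.3655, 0.0413]
orientation: [-1.829, -2.119, -0.39]
force: [-0.3, -0.1, 0.1]
opening: 0.0499
gripper_force: 0.0
```

Run:
```python
from h import *
s=read_state();p=s["tool_pos"];print(s["t"],p@HV,p@YV,p[2],s["force"])
rows(W(-.4385,.469,.041),98.4,-66)
f,X=shot("wrist","w3"); f2,_=shot("scene","s3")
cv2.imwrite("pics/c3.png",np.vstack([cv2.resize(f[40:260,130:400],(540,440))[:,:],])[:,:,::-1])
```

```text
6.2 -0.4387345956793714 0.4690994555413267 0.04130449735919109 [-0.344 -0.113  0.101]
rows 1 turn [ 0.007 -0.002 -0.   ] shift [ 0.004 -0.004  0.015] | total turn [ 0.01 -0.   -0.  ] shift [ 0.   -0.    0.01]
```

View pics/c3.png

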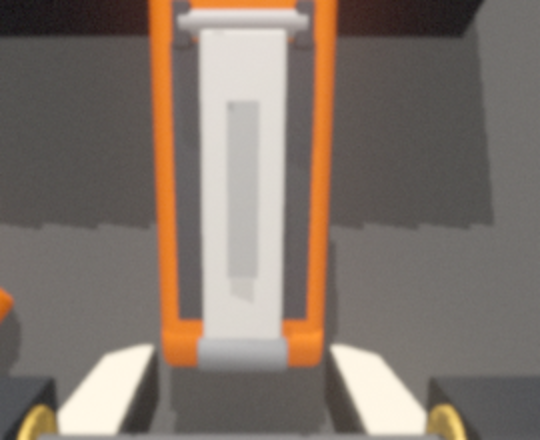

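The foot (crop 243,352) is centred between the fingertips (155 and 330). Now I pinch it and swing it along the arc.

Emit:
{"api": "move_arm", "payload": {
  "plan": [
    [0, 0, 0, 0, 0, 0, 25],
    [0, 0, 0, 0, 0, 0, 25],
    [0, 0, 0, 0, 0, 0, 25],
    [0, 0, 0, 0, 0, 0, 25],
    [0, 0, 0, 0, 0, 0, 25],
    [0, 0, 0, 0, 0, 0, 25],
    [0, 0, 0, 0, 0, 0, 25],
    [0, 0, 0, 0, 0, 0, 25],
    [0, -0.47, 0, 0.02, 0, -0.2, 25],
    [0, -0.47, 0, 0.02, 0, -0.2, 25]
  ],
  "force": 6
}}

```text
t: 7.3
tool_pos: [0.5281, -0.3686, 0.0501]
orientation: [-1.886, -2.182, -0.304]
force: [-0.9, -0.2, -0.5]
opening: 0.0247
gripper_force: 0.0
```

Emit:
{"api": "move_arm", "payload": {
  "plan": [
    [0, -0.47, 0, 0.02, 0, -0.2, 25],
    [0, -0.47, 0, 0.02, 0, -0.2, 25],
    [0, -0.47, 0, 0.02, 0, -0.2, 25],
    [0, -0.47, 0, 0.02, 0, -0.2, 25],
    [0, -0.47, 0, 0.02, 0, -0.2, 25],
    [0, -0.47, 0, 0.02, 0, -0.2, 25],
    [0, -0.47, 0, 0.02, 0, -0.2, 25],
    [0, -0.3, 0, 0.02, 0, -0.12, 25],
    [0, 0, 0, 0, 0, 0, 25],
    [0, 0, 0, 0, 0, 0, 25]
  ]
}}

```text
t: 8.3
tool_pos: [0.5288, -0.3701, 0.0886]
orientation: [2.025, 2.346, -0.054]
force: [-0.6, -0.6, -0.2]
opening: 0.0249
gripper_force: 0.0
```

Run:
```python
from h import *
s=read_state();p=s["tool_pos"];print(s["t"],p@HV,p@YV,p[2],s["force"],s["opening"],s["gripper_force"])
d0=np.load("w3.npz")
f,X=shot("wrist","w4"); 
hsv=cv2.cvtColor(f,cv2.COLOR_RGB2HSV).astype(int)
m=(hsv[...,0]<16)&(hsv[...,1]>140)&(hsv[...,2]>90)
P=X[m];P=P[~np.isnan(P[:,0])];P=P[(P[:,1]>-.4)&(P[:,0]>.47)]
print(len(P),np.polyfit(P@HV,P[:,2],1))
cv2.imwrite("pics/c4.png",cv2.resize(f[0:260,130:400],(540,520))[:,:,::-1])
```

```text
8.3 -0.44339117132496864 0.46903201193592464 0.08858040604828604 [-0.577 -0.576 -0.179] 0.02488739944834298 0.0
5968 [0.488 0.238]
```

View pics/c4.png

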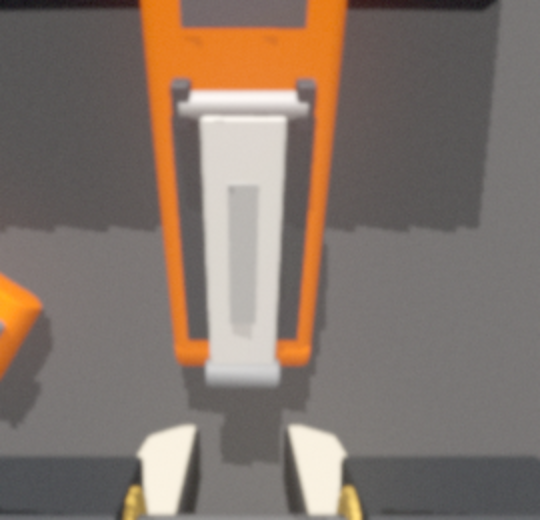

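The pinch missed: the fingers closed to 25 mm with no grip force, and the foot at crop (243,375) lies ahead of the fingertips (row 430). Measuring the leg against the fingertips.

Run:
```python
from h import *
for n in ("w3","w4"):
    d=np.load(n+".npz");X=d["X"];f=d["f"]
    print(n)
    c0=130+242//2
    for v in range(50 if n=="w4" else 45,235,8):
        p=X[v if v<260 else 0,c0-8:c0+8].reshape(-1,3);p=p[~np.isnan(p[:,0])]
        if len(p): print(v,f[v,c0],np.median(p@HV).round(4),np.median(p@YV).round(4),np.median(p[:,2]).round(4))
d=np.load("w4.npz");X=d["X"];f=d["f"]
for u,v in((222,216),(215,222),(280,216),(285,222),(225,230)):print(u,v,f[v,u],X[v,u]@HV,X[v,u]@YV,X[v,u,2])
d=np.load("w3.npz");X=d["X"];f=d["f"]
for u,v in((200,216),(190,222),(300,216),(305,222)):print(u,v,f[v,u],X[v,u]@HV,X[v,u]@YV,X[v,u,2])
from plant import tips_ahead; print(tips_ahead)
```

```text
w3
45 [233 210 201] -0.339 0.4689 0.0795
53 [173 164 159] -0.3436 0.4689 0.0785
61 [228 221 216] -0.348 0.4686 0.0771
69 [227 221 216] -0.3522 0.4689 0.0754
77 [226 222 216] -0.3564 0.4689 0.0735
85 [227 222 215] -0.3605 0.4689 0.0715
93 [194 192 188] -0.3653 0.4689 0.0706
101 [194 192 187] -0.3697 0.4689 0.069
109 [192 189 186] -0.374 0.4689 0.067
117 [192 188 185] -0.3784 0.469 0.0652
125 [191 188 184] -0.3828 0.469 0.0633
133 [190 187 184] -0.3872 0.469 0.0611
141 [190 187 183] -0.3917 0.469 0.0591
149 [190 187 184] -0.3962 0.469 0.0568
157 [189 186 181] -0.4011 0.469 0.0554
165 [189 184 181] -0.4058 0.469 0.0536
173 [188 184 179] -0.4104 0.469 0.0507
181 [202 197 190] -0.415 0.469 0.0475
189 [210 204 199] -0.42 0.469 0.0457
197 [219 215 207] -0.4249 0.469 0.0431
205 [220 215 208] -0.4299 0.469 0.0411
213 [187 186 186] -0.4354 0.469 0.0424
221 [139 138 136] -0.4405 0.469 0.0414
229 [96 90 87] -0.4445 0.469 0.0001
w4
50 [246 240 237] -0.3402 0.4689 0.0798
58 [229 223 217] -0.3445 0.4689 0.0785
66 [221 215 210] -0.3488 0.4689 0.0769
74 [221 215 209] -0.3533 0.4689 0.0749
82 [221 215
[... 797 characters left out ...]
10189428 0.4526231019005082 0.11113095808875788
215 222 [250 242 226] -0.4322573972445419 0.44958057697994624 0.1196905988025442
280 216 [249 240 225] -0.432754423972364 0.486070491033798 0.1100465354069044
285 222 [248 241 226] -0.43183921814773457 0.48776373014252367 0.12054086436419027
225 230 [101  96  90] -0.4327407652776468 0.4557813699690304 0.12867574349516836
200 216 [255 248 231] -0.43906197817985115 0.4398903887763482 0.065649764957463
190 222 [255 248 231] -0.4429761272895756 0.4360087028067278 0.07436578038595558
300 216 [254 246 230] -0.4390473252050298 0.49745731697151796 0.06608084824348322
305 222 [255 246 230] -0.4428764073338171 0.4988679800381616 0.07352397283311915
0.011
```

The foot hasn't moved. By depth the fingertips sit well above where `tool_pos` plus 11 mm puts them, so I check that with the other cameras.

Run:
```python
from h import *
s=read_state();p=s["tool_pos"];M=R.from_rotvec(s["orientation"]).as_matrix();print(s["opening"],p)
for n in("scene","top","wrist"):
    f,X=shot(n,n+"5")
    L=((X.reshape(-1,3)-p)@M); F=f.reshape(-1,3).astype(int)
    ok=(abs(L[:,0])<.02)&(abs(L[:,1])<.06)&(L[:,2]<.045)&(L[:,2]>-.07)
    q=L[ok];c=F[ok]
    print(n,len(q)); 
    if len(q): 
        i=np.argsort(-q[:,2])[:400]; 
        for k in range(0,len(i),max(1,len(i)//14)): print(q[i[k]]*1000,c[i[k]])
f=np.load("scene5.npz")["f"]; 
cv2.imwrite("pics/c5.png",cv2.resize(f[120:260,60:260],(800,560))[:,:,::-1])
```

```text
0.025061824095144746 [ 0.529 -0.37   0.088]
scene 14
[11.803  7.055 44.91 ] [164 162 166]
[ 8.223 17.392 44.661] [115 118 127]
[10.59  10.675 44.616] [156 154 163]
[19.264  3.332 44.462] [218 211 208]
[11.456 -8.911 44.236] [164 172 184]
[  8.898 -10.268  44.198] [146 147 155]
[ 8.029  9.643 44.167] [138 137 145]
[10.364  3.313 43.55 ] [152 152 161]
[17.856 -0.761 43.53 ] [218 210 208]
[17.918  8.094 42.707] [220 211 209]
[ -3.262  25.464 -26.077] [173 162 146]
[ -0.985  28.173 -27.839] [141 134 123]
[  4.865  27.803 -28.229] [174 165 151]
[ -9.305  29.027 -29.651] [138 130 121]
top 37
[14.581  9.6   44.887] [179 174 164]
[11.462 -1.077 44.856] [170 165 160]
[ 8.103  3.595 44.737] [140 137 133]
[ 8.321 16.461 44.607] [115 114 111]
[10.888 16.761 44.304] [126 122 120]
[17.104 -2.992 44.001] [198 190 176]
[ 9.059 13.859 43.62 ] [145 143 139]
[13.003  6.634 43.29 ] [178 173 169]
[19.62  12.594 42.93 ] [194 172 155]
[15.45  -5.906 42.687] [184 177 165]
[19.53  -0.281 42.512] [200 191 176]
[ 9.497  0.836 41.42 ] [145 141 135]
[10.232 11.13  41.082] [154 150 147]
[  8.386  15.703 -18.358] [157 145 127]
[  9.17   17.679 -22.454] [197 184 161]
[  9.808  21.902 -27.509] [180 167 146]
[  9.24   18.8   -31.862] [216 202 175]
[  8.967  23.293 -33.852] [153 138 114]
[  9.2    19.939 -40.753] [178 165 143]
wrist 2319
[ 8.792 12.174 44.999] [184 182 183]
[ 7.183  7.393 44.83 ] [157 156 157]
[17.887  8.871 44.464] [218 213 207]
[19.615  1.762 43.882] [218 213 207]
[  8.228  13.68  -18.995] [167 159 147]
[  5.077  12.451 -20.578] [95 89 88]
[  7.839 -13.22  -21.385] [94 89 86]
[ -4.929  12.523 -22.287] [85 80 75]
[ -3.933  12.448 -23.093] [80 77 74]
[  8.766  13.871 -23.844] [197 190 175]
[  9.538 -19.807 -24.386] [249 241 225]
[  9.271 -23.115 -25.32 ] [247 240 224]
[  9.631  17.05  -26.193] [249 241 226]
[  7.562 -13.361 -27.111] [96 92 84]
[  9.046  18.582 -27.823] [249 241 225]
```

View pics/c5.png

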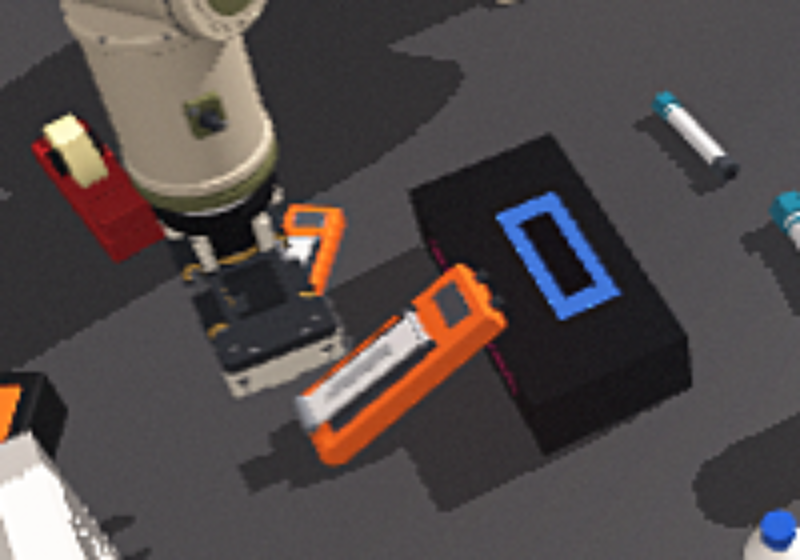

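All three cameras agree: the fingertips stand about 18 mm behind the reported TCP, not 11 mm ahead, so the true tool is about 29 mm shorter than stated. From here I plan with the measured tip offset.

```bash
cat >> h.py <<'E'
TIP=-.018           # measured z of the fingertips in the tool frame (told: +.011)
def tcp(tip,phi): return np.asarray(tip)-TIP*zd(phi)
E
python3 - <<'E'
from h import *
F=np.array([-.4365,.0365]);H=np.array([-.340,.076]);phi=-66
p=tcp(W(F[0],.469,F[1])+.006*zd(phi),phi)
a=rows(p-.04*zd(phi),98.4,phi)
a=rows(p,98.4,phi,start=a,n=4)
dth=-27.3
t=np.arctan2(*(F-H)[::-1])+np.radians(dth);F2=H+.104*np.array([np.cos(t),np.sin(t)]);phi+=dth
rows(tcp(W(F2[0],.469,F2[1])+.006*zd(phi),phi),98.4,phi,start=a,n=12)
E
```

```text
rows 5 turn [ 0.001  0.904 -0.002] shift [-0.033  0.003  0.297] | total turn [ 0.    4.52 -0.01] shift [0.12 0.01 1.48]
rows 4 turn [0. 0. 0.] shift [ 0.  -0.   0.4] | total turn [0. 0. 0.] shift [ 0.  -0.   1.6]
rows 12 turn [-0.    -0.379 -0.   ] shift [-0.029  0.    -0.166] | total turn [-0.   -4.55 -0.  ] shift [ 0.09  0.   -2.  ]
```

Emit:
{"api": "move_arm", "payload": {
  "plan": [
    [0, 0.9, 0, -0.03, 0, 0.3, 50],
    [0, 0.9, 0, -0.03, 0, 0.3, 50],
    [0, 0.9, 0, -0.03, 0, 0.3, 50],
    [0, 0.9, 0, -0.03, 0, 0.3, 50],
    [0, 0.92, 0, -0.03, 0, 0.3, 50],
    [0, 0, 0, 0, 0, 0.4, 50],
    [0, 0, 0, 0, 0, 0.4, 50],
    [0, 0, 0, 0, 0, 0.4, 50],
    [0, 0, 0, 0, 0, 0.4, 50],
    [0, 0, 0, 0, 0, 0, 50]
  ]
}}

```text
t: 9.5
tool_pos: [0.526, -0.3511, 0.0142]
orientation: [-1.828, -2.12, -0.388]
force: [-0.2, 0.5, 0.2]
opening: 0.0502
gripper_force: 0.0
```

Emit:
{"api": "move_arm", "payload": {
  "plan": [
    [0, 0, 0, 0, 0, 0, 20],
    [0, 0, 0, 0, 0, 0, 20],
    [0, 0, 0, 0, 0, 0, 20],
    [0, 0, 0, 0, 0, 0, 20],
    [0, 0, 0, 0, 0, 0, 20],
    [0, 0, 0, 0, 0, 0, 20],
    [0, 0, 0, 0, 0, 0, 20],
    [0, 0, 0, 0, 0, 0, 20],
    [0, 0, 0, 0, 0, 0, 20],
    [0, 0, 0, 0, 0, 0, 20]
  ],
  "force": 8
}}

```text
t: 10.5
tool_pos: [0.5264, -0.3532, 0.0147]
orientation: [-1.83, -2.119, -0.389]
force: [1.8, -0.3, 0.1]
opening: 0.0303
gripper_force: 8.0
```

Pinched at 30 mm, which is the foot's width. Swinging it out.

Emit:
{"api": "move_arm", "payload": {
  "plan": [
    [0, -0.38, 0, -0.03, 0, -0.17, 20],
    [0, -0.38, 0, -0.03, 0, -0.17, 20],
    [0, -0.38, 0, -0.03, 0, -0.17, 20],
    [0, -0.38, 0, -0.03, 0, -0.17, 20],
    [0, -0.38, 0, -0.03, 0, -0.17, 20],
    [0, -0.38, 0, -0.03, 0, -0.17, 20],
    [0, -0.38, 0, -0.03, 0, -0.17, 20],
    [0, -0.38, 0, -0.03, 0, -0.17, 20],
    [0, -0.38, 0, -0.03, 0, -0.17, 20],
    [0, -0.38, 0, -0.03, 0, -0.17, 20]
  ]
}}

```text
t: 11.5
tool_pos: [0.5282, -0.3704, 0.0538]
orientation: [-2.044, -2.367, -0.018]
force: [-0.6, -1.5, -1.4]
opening: 0.0299
gripper_force: 8.0
```

Emit:
{"api": "move_arm", "payload": {
  "plan": [
    [0, -0.38, 0, -0.03, 0, -0.16, 20],
    [0, -0.38, 0, -0.03, 0, -0.16, 20],
    [0, 0, 0, 0, 0, 0, 20],
    [0, 0, 0, 0, 0, 0, 20],
    [0, 0, 0, 0, 0, 0, 20],
    [0, 0, 0, 0, 0, 0, 20],
    [0, 0, 0, 0, 0, 0, 20],
    [0, 0, 0, 0, 0, 0, 20],
    [0, 0, 0, 0, 0, 0, 20],
    [0, 0, 0, 0, 0, 0, 20]
  ]
}}

```text
t: 12.5
tool_pos: [0.5289, -0.3715, 0.0618]
orientation: [2.024, 2.343, -0.059]
force: [-0.2, -0.1, -2.0]
opening: 0.0299
gripper_force: 8.0
```

Run:
```python
from h import *
s=read_state();print(s["t"],s["force"],s["opening"],s["gripper_force"])
f,X=shot("wrist","w6")
hsv=cv2.cvtColor(f,cv2.COLOR_RGB2HSV).astype(int)
def line(P,n):
    A=np.c_[P@HV,P[:,2]]
    for k in range(5):
        q=np.polyfit(A[:,0],A[:,1],1);r=A[:,1]-np.polyval(q,A[:,0]);A=A[abs(r)<max(.003,2*r.std())] if k<4 else A
    print(n,len(A),q,"deg",np.degrees(np.arctan(q[0])),"h range",A[:,0].min(),A[:,0].max())
ok=~np.isnan(X[...,0]); y=X@YV;h=X@HV
o=ok&(hsv[...,0]<16)&(hsv[...,1]>140)&(abs(y-.469)<.035)&(h>-.45)&(h<-.22)
line(X[o],"back")
l=ok&(hsv[...,1]<60)&(hsv[...,2]>150)&(abs(y-.469)<.010)&(h>-.425)&(h<-.355)&(X[...,2]>.03)
line(X[l],"leg")
```

```text
12.5 [-0.246 -0.125 -1.993] 0.02988360105163198 7.999903857707977
back 6562 [0.483 0.238] deg 25.759249031181717 h range -0.43967418777420564 -0.3227436336982874
leg 4955 [-0.057  0.062] deg -3.259224621165369 h range -0.4249965349035289 -0.3550107509045163
```

The leg is 29° off the back, against 28.65° for fully out, so it is on its stop; the meter end is lifted slightly. I'll lower 2 mm, release, back off, and plan the grip.

Run:
```python
from h import *
s=read_state();p=s["tool_pos"]+[0,0,-.002]
M=R.from_rotvec(s["orientation"]).as_matrix();phi0=np.degrees(np.arctan2(M[2,2],M[:,2]@HV));print(phi0)
a=(p+[0,0,.055],M)
phi=-130
g=tcp(W(-.3074,.469,.074)+.016*zd(phi),phi)
print(g)
a=rows(g-.06*zd(phi),98.4,phi,start=a)
rows(g,98.4,phi,start=a)
```

```text
-93.39748996440345
[ 0.512 -0.257  0.048]
rows 7 turn [ 0.    -0.871 -0.001] shift [ 0.886 -0.    -0.178] | total turn [ 0.   -6.1  -0.01] shift [ 6.2  -0.    0.47]
rows 3 turn [0. 0. 0.] shift [ 0.  -0.   0.8] | total turn [0. 0. 0.] shift [ 0.  -0.   2.4]
```

Emit:
{"api": "move_arm", "payload": {
  "plan": [
    [0, 0, 0, 0, 0, 0.08, 20],
    [0, 0, 0, 0, 0, 0, 45],
    [0, 0, 0, 0, 0, 0, 50],
    [0, 0, 0, 0, 0, 0, 50],
    [0, 0, 0, 0, 0, -0.2, 60],
    [0, 0, 0, 0, 0, -0.4, 70],
    [0, 0, 0, 0, 0, -0.4, 80],
    [0, 0, 0, 0, 0, -0.4, 93],
    [0, 0, 0, 0, 0, -0.4, 93],
    [0, 0, 0, 0, 0, -0.4, 93]
  ]
}}

```text
t: 13.55
tool_pos: [0.5287, -0.3686, 0.1162]
orientation: [2.023, 2.342, -0.059]
force: [0.1, -1.0, -0.2]
opening: 0.0917
gripper_force: 0.0
```

Run:
```python
from h import *
f,X=shot("wrist","w7")
hsv=cv2.cvtColor(f,cv2.COLOR_RGB2HSV).astype(int)
ok=~np.isnan(X[...,0]); y=X@YV;h=X@HV
def line(P,n):
    A=np.c_[P@HV,P[:,2]]
    for k in range(5):
        q=np.polyfit(A[:,0],A[:,1],1);r=A[:,1]-np.polyval(q,A[:,0]);A=A[abs(r)<max(.003,2*r.std())] if k<4 else A
    print(n,len(A),q,"deg",np.degrees(np.arctan(q[0])),"h range",A[:,0].min(),A[:,0].max(),"y",np.percentile(P@YV,[1,99]))
o=ok&(hsv[...,0]<16)&(hsv[...,1]>140)&(abs(y-.469)<.035)&(h>-.45)&(h<-.22)
line(X[o],"back")
l=ok&(hsv[...,1]<60)&(hsv[...,2]>150)&(abs(y-.469)<.010)&(h>-.425)&(h<-.355)&(X[...,2]>.03)
line(X[l],"leg")
phi=-130;g=tcp(W(-.3074,.469,.074)+.016*zd(phi),phi)
a=rows(g-.06*zd(phi),98.4,phi)
```

```text
back 4857 [0.507 0.245] deg 26.863202742052366 h range -0.4387013130456476 -0.3070237312699387 y [0.441 0.498]
leg 2742 [-0.032  0.069] deg -1.8571581692837602 h range -0.4249645232700531 -0.35500543722776845 y [0.459 0.479]
rows 7 turn [ 0.004 -0.868 -0.002] shift [ 0.88  -0.005 -0.156] | total turn [ 0.02 -6.08 -0.01] shift [ 6.12 -0.04  0.6 ]
```

The leg is 28.7° off the back (fully out) and the meter is back in place. Now I grip it near the head.

Emit:
{"api": "move_arm", "payload": {
  "plan": [
    [0, -0.87, 0, 0.88, 0, -0.16, 93],
    [0, -0.87, 0, 0.88, 0, -0.16, 93],
    [0, -0.87, 0, 0.88, 0, -0.16, 93],
    [0, -0.87, 0, 0.88, 0, -0.16, 93],
    [0, -0.87, 0, 0.88, 0, -0.16, 93],
    [0, -0.87, 0, 0.88, 0, -0.16, 93],
    [0, -0.86, 0, 0.88, 0, -0.16, 93],
    [0, 0, 0, 0, 0, 0, 93],
    [0, 0, 0, 0, 0, 0, 93],
    [0, 0, 0, 0, 0, 0, 93]
  ]
}}

```text
t: 14.6
tool_pos: [0.5071, -0.2186, 0.0924]
orientation: [1.667, 1.928, -0.602]
force: [0.3, 0.4, 0.1]
opening: 0.0931
gripper_force: 0.0
```

Run:
```python
from h import *
s=read_state();print(s["q"],s["tool_pos"])
phi=-130;g=tcp(W(-.3074,.469,.074)+.016*zd(phi),phi)
rows(g,98.4,phi)
```

```text
[-0.042 -0.017  2.028 -0.775  1.119  0.162] [ 0.507 -0.219  0.092]
rows 3 turn [ 0.003 -0.008 -0.006] shift [-0.018 -0.01   0.788] | total turn [ 0.01 -0.02 -0.02] shift [-0.06 -0.03  2.36]
```

Emit:
{"api": "move_arm", "payload": {
  "plan": [
    [0, 0, 0, -0.02, -0.01, 0.6, 93],
    [0, 0, 0, -0.02, -0.01, 0.6, 93],
    [0, 0, 0, -0.02, 0, 0.6, 93],
    [0, 0, 0, 0, 0, 0.56, 93],
    [0, 0, 0, 0, 0, 0, 50],
    [0, 0, 0, 0, 0, 0, 50],
    [0, 0, 0, 0, 0, 0, 50],
    [0, 0, 0, 0, 0, 0, 50],
    [0, 0, 0, 0, 0, 0, 50],
    [0, 0, 0, 0, 0, 0, 50]
  ],
  "force": 55
}}

```text
t: 15.6
tool_pos: [0.5121, -0.2563, 0.0476]
orientation: [1.665, 1.928, -0.603]
force: [-0.8, 1.1, 1.0]
opening: 0.0578
gripper_force: 55.0
```

Run:
```python
from h import *
s=read_state();p=s["tool_pos"];M=R.from_rotvec(s["orientation"]).as_matrix()
print(s["t"],s["opening"],s["gripper_force"],s["force"])
# meter frame now: end axis point in world, az 98.4, pitch 27
az=np.radians(98.4)
# rotation tool->meter grasp: keep rigid
E0=W(-.425,.469,.014)
def mframe(azd,el):   # columns x,y,z of meter; z elevation el in plane az
    T=frame(azd,el-90); z=frame(azd,el)[:,2]; x=T[:,2]; return np.column_stack([x,np.cross(z,x),z])
m0=mframe(98.4,27)
Rm=m0.T@M; tm=m0.T@(p-E0)   # tool in meter(end axis) frame
np.savez("grasp.npz",Rm=Rm,tm=tm); print(tm)
matc=np.array([.471,.2926]); a=np.radians(102)
X_=np.array([np.cos(a),np.sin(a),0]);Y_=np.array([-np.sin(a),np.cos(a),0])
O=np.array([*matc,0])+.08*X_
rest=np.array([.439,.3552,0]); print("rest in mat",(rest-O)@X_,(rest-O)@Y_)
```

```text
15.6 0.05779632669643875 55.00053584575653 [-0.802  1.059  0.978]
[ 0.014 -0.     0.101]
rest in mat -0.0121147860878955 0.018285451378290015
```

```bash
cat >> h.py <<'E'
def mframe(azd,el):
    T=frame(azd,el-90); z=frame(azd,el)[:,2]; x=T[:,2]; return np.column_stack([x,np.cross(z,x),z])
_a=np.radians(102); MX=np.array([np.cos(_a),np.sin(_a),0]);MY=np.array([-np.sin(_a),np.cos(_a),0])
MO=np.array([.471,.2926,0])+.08*MX
def rows2(p,T,start,n):
    p0,R0=start;w=R.from_matrix(R0.T@T).as_rotvec();d=R0.T@(p-p0);r=R.from_rotvec(w/n)
    s=np.linalg.solve(sum((r**k).as_matrix() for k in range(n)),d)
    print("rows",n,"turn",(np.degrees(w)/n/6).round(3),"shift",(s/.025).round(3)); return r,s
E
cat > plan.py <<'E'
from h import *
g=np.load("grasp.npz");Rm,tm=g["Rm"],g["tm"]
s=read_state();p=s["tool_pos"];M=R.from_rotvec(s["orientation"]).as_matrix()
p1=p+[0,0,.09];print("lift shift",(M.T@[0,0,.09])/.025)
E1=MO-.108*MX+.018*MY+[0,0,.017+.04]
mt=mframe(102,108);T=mt@Rm;pt=E1+mt@tm;print("target tcp",pt,"end",E1)
for n in (24,28):
    r,sh=rows2(pt,T,(p1,M),n)
    P,Q=p1.copy(),M.copy()
    for k in range(n):
        P=P+Q@sh;Q=Q@r.as_matrix();m=Q@Rm.T;e=P-m@tm
        f=e+m@np.array([-.069,0,.015]) if 0 else e+m@np.array([-.017-.104*np.sin(.5)-.003*np.cos(.5),0,.104-.104*np.cos(.5)+.003*np.sin(.5)])
        hd=e+m@np.array([.014,0,.156])
        if k%3==2: print(k,"tcp",P,"end",e-[0,0,.014],"foot",f[[1,2]],"head",hd[[1,2]])
    break
E
python3 plan.py
```

```text
lift shift [-2.309  0.005 -2.762]
target tcp [0.463 0.244 0.158] end [0.459 0.261 0.057]
rows 24 turn [ 0.001  0.562 -0.026] shift [ 0.908  0.065 -0.054]
2 tcp [ 0.508 -0.199  0.1  ] end [ 0.522 -0.287  0.036] foot [-0.318  0.114] head [-0.156  0.133]
5 tcp [ 0.503 -0.136  0.074] end [ 0.515 -0.215 -0.005] foot [-0.255  0.066] head [-0.1    0.114]
8 tcp [ 0.497 -0.07   0.059] end [ 0.507 -0.136 -0.033] foot [-0.186  0.03 ] head [-0.041  0.105]
11 tcp [ 0.49  -0.002  0.055] end [ 0.498 -0.053 -0.047] foot [-0.111  0.007] head [0.018 0.106]
14 tcp [0.483 0.065 0.064] end [ 0.488  0.03  -0.046] foot [-0.033 -0.003] head [0.077 0.117]
17 tcp [0.476 0.13  0.084] end [ 0.478  0.112 -0.03 ] foot [0.045 0.001] head [0.132 0.139]
20 tcp [0.469 0.19  0.116] end [ 0.468  0.19  -0.   ] foot [0.121 0.018] head [0.183 0.17 ]
23 tcp [0.463 0.244 0.158] end [0.459 0.261 0.043] foot [0.193 0.049] head [0.227 0.21 ]
```

Run:
```python
src=open("plan.py").read().split("for n in")[0]
exec(src)
A=p1.copy();A[2]=.22
n=15;r,sh=rows2(A,T,(p1,M),n)
P,Q=p1.copy(),M.copy()
for k in range(n):
    P=P+Q@sh;Q=Q@r.as_matrix();m=Q@Rm.T;e=P-m@tm
    if k%2==0: print(k,"tcp",P,"endbottom",e-[0,0,.014])
d=T.T@(pt+[0,0,.062]-A)/.025;print("translate",d, pt+[0,0,.062])
print("down .06",T.T@[0,0,-.06]/.025)
```

```text
lift shift [-2.309  0.005 -2.762]
target tcp [0.463 0.244 0.158] end [0.459 0.261 0.057]
rows 15 turn [ 0.001  0.9   -0.042] shift [-0.009 -0.003 -0.239]
0 tcp [ 0.511 -0.253  0.142] endbottom [ 0.525 -0.345  0.086]
2 tcp [ 0.51  -0.247  0.153] endbottom [ 0.523 -0.329  0.079]
4 tcp [ 0.51  -0.243  0.164] endbottom [ 0.521 -0.313  0.076]
6 tcp [ 0.509 -0.241  0.176] endbottom [ 0.518 -0.296  0.076]
8 tcp [ 0.509 -0.242  0.188] endbottom [ 0.515 -0.28   0.079]
10 tcp [ 0.51  -0.245  0.199] endbottom [ 0.513 -0.265  0.085]
12 tcp [ 0.511 -0.25   0.21 ] endbottom [ 0.51  -0.251  0.094]
14 tcp [ 0.512 -0.256  0.22 ] endbottom [ 0.508 -0.239  0.105]
translate [15.046  2.216 13.141] [0.463 0.244 0.22 ]
down .06 [-1.578 -0.001  1.809]
```

Emit:
{"api": "move_arm", "payload": {
  "plan": [
    [0, 0, 0, -0.38, 0, -0.46, 50],
    [0, 0, 0, -0.38, 0, -0.46, 50],
    [0, 0, 0, -0.38, 0, -0.46, 50],
    [0, 0, 0, -0.38, 0, -0.46, 50],
    [0, 0, 0, -0.39, 0, -0.46, 50],
    [0, 0, 0, -0.39, 0, -0.46, 50],
    [0, 0.9, -0.04, -0.01, 0, -0.24, 50],
    [0, 0.9, -0.04, -0.01, 0, -0.24, 50],
    [0, 0.9, -0.04, -0.01, 0, -0.24, 50],
    [0, 0.9, -0.04, -0.01, 0, -0.24, 50]
  ]
}}

```text
t: 16.6
tool_pos: [0.5101, -0.2445, 0.1596]
orientation: [1.869, 2.203, -0.304]
force: [-0.4, -1.0, -4.5]
opening: 0.0575
gripper_force: 55.0
```

Emit:
{"api": "move_arm", "payload": {
  "plan": [
    [0, 0.9, -0.04, -0.01, 0, -0.24, 50],
    [0, 0.9, -0.04, -0.01, 0, -0.24, 50],
    [0, 0.9, -0.04, -0.01, 0, -0.24, 50],
    [0, 0.9, -0.04, -0.01, 0, -0.24, 50],
    [0, 0.9, -0.04, -0.01, 0, -0.24, 50],
    [0, 0.9, -0.04, -0.01, 0, -0.24, 50],
    [0, 0.9, -0.04, -0.01, 0, -0.24, 50],
    [0, 0.9, -0.04, -0.01, 0, -0.24, 50],
    [0, 0.9, -0.04, -0.01, 0, -0.24, 50],
    [0, 0.9, -0.04, -0.01, 0, -0.24, 50]
  ]
}}

```text
t: 17.6
tool_pos: [0.5119, -0.2542, 0.2164]
orientation: [-1.649, -2.02, -0.532]
force: [-0.2, 0.0, -4.7]
opening: 0.0577
gripper_force: 55.0
```

Run:
```python
from h import *
g=np.load("grasp.npz");Rm,tm=g["Rm"],g["tm"]
s=read_state();p=s["tool_pos"];M=R.from_rotvec(s["orientation"]).as_matrix();print(s["t"],s["q"],p,s["opening"],s["gripper_force"],s["force"])
mt=mframe(102,108);T=mt@Rm
pt=MO-.108*MX+.018*MY+[0,0,.017]+mt@tm
rows2(pt+[0,0,.1],T,(p,M),17)
m=M@Rm.T; print("meter if rigid: elev",np.degrees(np.arcsin(m[2,2])), "z",m[:,2])
```

```text
17.6 [-0.78   0.531  1.109  0.368  2.014 -0.911] [ 0.512 -0.254  0.216] 0.05769472986206363 54.998093247413635 [-0.18   0.036 -4.713]
rows 17 turn [ 0.002  0.052 -0.003] shift [0.921 0.126 0.723]
meter if rigid: elev 77.31387333213246 z [ 0.045 -0.215  0.976]
```

Emit:
{"api": "move_arm", "payload": {
  "plan": [
    [0, 0.05, 0, 0.92, 0.13, 0.72, 50],
    [0, 0.05, 0, 0.92, 0.13, 0.72, 50],
    [0, 0.05, 0, 0.92, 0.13, 0.72, 50],
    [0, 0.05, 0, 0.92, 0.13, 0.72, 50],
    [0, 0.05, 0, 0.92, 0.13, 0.72, 50],
    [0, 0.05, 0, 0.92, 0.13, 0.72, 50],
    [0, 0.05, 0, 0.92, 0.13, 0.72, 50],
    [0, 0.05, 0, 0.92, 0.13, 0.72, 50],
    [0, 0.05, 0, 0.92, 0.13, 0.72, 50],
    [0, 0.05, 0, 0.92, 0.13, 0.72, 50]
  ]
}}

```text
t: 18.6
tool_pos: [0.4854, 0.04, 0.2106]
orientation: [-1.62, -1.984, -0.567]
force: [1.0, -0.7, -4.0]
opening: 0.0579
gripper_force: 55.0
```

Emit:
{"api": "move_arm", "payload": {
  "plan": [
    [0, 0.05, 0, 0.92, 0.13, 0.72, 50],
    [0, 0.05, 0, 0.92, 0.13, 0.72, 50],
    [0, 0.05, 0, 0.92, 0.13, 0.72, 50],
    [0, 0.05, 0, 0.92, 0.13, 0.72, 50],
    [0, 0.05, 0, 0.92, 0.13, 0.72, 50],
    [0, 0.05, 0, 0.92, 0.12, 0.72, 50],
    [0, 0.05, 0, 0.92, 0.12, 0.72, 50],
    [0, 0, 0, 0, 0, 0, 50],
    [0, 0, 0, 0, 0, 0, 50],
    [0, 0, 0, 0, 0, 0, 50]
  ]
}}

```text
t: 19.6
tool_pos: [0.4669, 0.2433, 0.2159]
orientation: [-1.598, -1.956, -0.593]
force: [0.4, 0.5, -3.5]
opening: 0.0579
gripper_force: 55.0
```

```bash
cat > look.py <<'E'
from h import *
import sys
g=np.load("grasp.npz");Rm,tm=g["Rm"],g["tm"]
s=read_state();p=s["tool_pos"];M=R.from_rotvec(s["orientation"]).as_matrix();print(s["t"],s["q"],p,s["opening"],s["gripper_force"],s["force"])
mt=mframe(102,108);T=mt@Rm
pt=MO-.108*MX+.018*MY+[0,0,.017]+mt@tm
rows2(pt,T,(p,M),10)
m=M@Rm.T;e=p-m@tm; print("expected end",e,"mat coords",(e-MO)@MX,(e-MO)@MY)
tag=sys.argv[1]
for n in("scene","top"):
    f,X=shot(n,n+tag);hsv=cv2.cvtColor(f,cv2.COLOR_RGB2HSV).astype(int)
    L=(X-e)@m
    o=(hsv[...,0]<16)&(hsv[...,1]>130)&(abs(L[...,1])<.06)&(L[...,2]<.19)&(L[...,2]>-.04)&(abs(L[...,0])<.05)
    q=L[o]; v,u=np.where(o)
    print(n,len(q)); 
    if len(q)>20:
        print("local lo",np.percentile(q,2,0),"hi",np.percentile(q,98,0),"px",u.min(),u.max(),v.min(),v.max())
        a=q[q[:,0]>.006] # screen side
        if len(a)>20: print("front face x vs z fit",np.polyfit(a[:,2],a[:,0],1),"x vs y",np.polyfit(a[:,1],a[:,0],1))
E
python3 look.py 8
```

```text
19.6 [-0.116 -0.037  1.811  0.67   1.618 -0.372] [0.467 0.243 0.216] 0.05785719307346375 54.998822808265686 [ 0.418  0.481 -3.453]
rows 10 turn [ 0.004  0.006 -0.006] shift [-0.253 -0.014  0.3  ]
expected end [0.463 0.26  0.115] mat coords -0.10983304120052086 0.014424932334276412
scene 206
local lo [-0.016 -0.032 -0.006] hi [0.01  0.022 0.156] px 304 327 97 142
front face x vs z fit [-0.002  0.008] x vs y [0.285 0.017]
top 288
local lo [-0.007 -0.028  0.135] hi [0.014 0.026 0.164] px 138 151 214 250
front face x vs z fit [-0.01   0.012] x vs y [0.005 0.01 ]
```

Emit:
{"api": "move_arm", "payload": {
  "plan": [
    [0, 0, 0, -0.25, -0.01, 0.3, 50],
    [0, 0, 0, -0.25, -0.01, 0.3, 50],
    [0, 0, 0, -0.25, -0.01, 0.3, 50],
    [0, 0, 0, -0.25, -0.01, 0.3, 50],
    [0, 0, 0, -0.25, -0.01, 0.3, 50],
    [0, 0, 0, -0.25, -0.01, 0.3, 50],
    [0, 0, 0, -0.25, -0.01, 0.3, 50],
    [0, 0, 0, -0.25, -0.01, 0.3, 50],
    [0, 0.03, -0.03, -0.2, -0.03, 0.24, 50],
    [0, 0.03, -0.03, 0, 0, 0, 50]
  ]
}}

```text
t: 20.7
tool_pos: [0.4626, 0.2452, 0.1284]
orientation: [-1.588, -1.954, -0.598]
force: [-0.5, -0.6, -5.0]
opening: 0.0576
gripper_force: 55.0
```

```bash
python3 look.py 9
python3 - <<'E'
from h import *
f=np.load("scene9.npz")["f"];cv2.imwrite("pics/c9.png",cv2.resize(f[60:210,240:440],(800,600),interpolation=cv2.INTER_CUBIC)[:,:,::-1])
E
```

```text
20.7 [-0.118  0.058  1.891  0.678  1.488 -0.486] [0.463 0.245 0.128] 0.05760701044780392 54.99879240989685 [-0.529 -0.649 -5.034]
rows 10 turn [ 0.002 -0.002 -0.002] shift [-0.032  0.001  0.028]
expected end [0.459 0.263 0.028] mat coords -0.10626654067750498 0.018206548992730776
scene 170
local lo [-0.016 -0.032 -0.005] hi [0.01  0.024 0.155] px 301 323 119 159
front face x vs z fit [0.015 0.008] x vs y [0.564 0.025]
top 272
local lo [-0.008 -0.028  0.127] hi [0.014 0.026 0.164] px 147 160 221 253
front face x vs z fit [-0.007  0.011] x vs y [0.01 0.01]
```

View pics/c9.png

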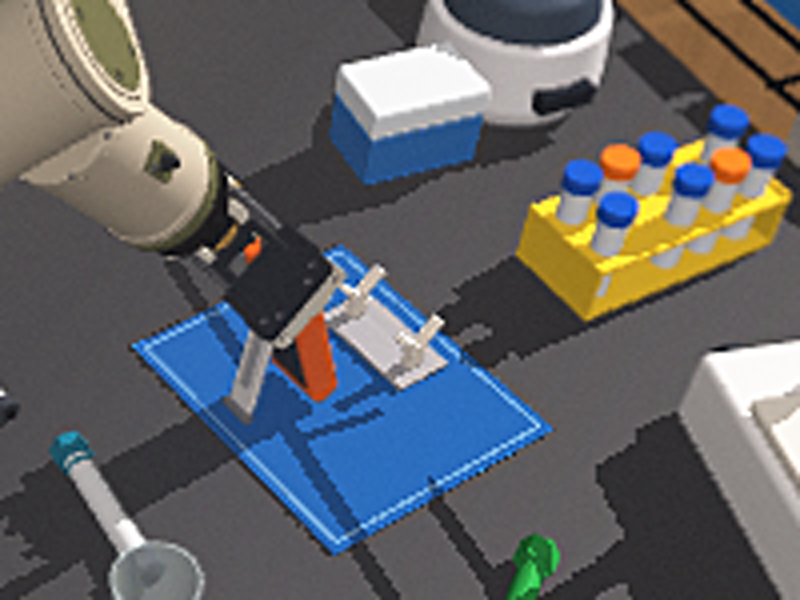

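Meter held upright over the mat with its leg out (foot at crop (240,410), bottom end at (320,395)), behind the rest at (390,350). Now the slow final descent.

Emit:
{"api": "move_arm", "payload": {
  "plan": [
    [0, 0, 0, -0.05, 0, 0.045, 50],
    [0, 0, 0, -0.05, 0, 0.045, 50],
    [0, 0, 0, -0.05, 0, 0.045, 50],
    [0, 0, 0, -0.04, 0, 0.035, 50],
    [0, 0, 0, -0.03, 0, 0.025, 50],
    [0, 0, 0, -0.03, 0, 0.025, 50],
    [0, 0, 0, -0.02, 0, 0.02, 50],
    [0, 0, 0, -0.02, 0, 0.02, 50],
    [0, 0, 0, 0, 0, 0, 50],
    [0, 0, 0, 0, 0, 0, 50]
  ]
}}

```text
t: 21.8
tool_pos: [0.4639, 0.244, 0.1204]
orientation: [-1.589, -1.956, -0.6]
force: [-0.4, -0.5, 0.8]
opening: 0.0576
gripper_force: 55.0
```

```bash
python3 look.py 10
```

```text
21.8 [-0.12   0.071  1.893  0.679  1.475 -0.499] [0.464 0.244 0.12 ] 0.05760586225003232 55.00027656555176 [-0.37  -0.475  0.807]
rows 10 turn [ 0.003 -0.002 -0.   ] shift [-0.007 -0.003  0.008]
expected end [0.46  0.262 0.02 ] mat coords -0.10774404942976896 0.016920836721175326
scene 171
local lo [-0.016 -0.032 -0.009] hi [0.011 0.023 0.155] px 301 323 120 161
front face x vs z fit [-0.041  0.012] x vs y [0.271 0.017]
top 266
local lo [-0.009 -0.028  0.065] hi [0.014 0.026 0.163] px 148 161 221 253
front face x vs z fit [-0.001  0.01 ] x vs y [0.002 0.01 ]
```

Firm contact: the force went from -5 to +0.8 N. Release softly, then back off along the tool axis.

Emit:
{"api": "move_arm", "payload": {
  "plan": [
    [0, 0, 0, 0, 0, 0, 57],
    [0, 0, 0, 0, 0, 0, 58],
    [0, 0, 0, 0, 0, 0, 60],
    [0, 0, 0, 0, 0, 0, 64],
    [0, 0, 0, 0, 0, 0, 70],
    [0, 0, 0, 0, 0, 0, 80],
    [0, 0, 0, 0, 0, 0, 90],
    [0, 0, 0, 0, 0, 0, 93],
    [0, 0, 0, 0, 0, 0, 93],
    [0, 0, 0, 0, 0, -0.2, 93]
  ],
  "force": 5
}}

```text
t: 22.9
tool_pos: [0.4639, 0.2409, 0.1236]
orientation: [-1.588, -1.955, -0.599]
force: [0.5, -0.5, 0.2]
opening: 0.0929
gripper_force: 0.0
```

Emit:
{"api": "move_arm", "payload": {
  "plan": [
    [0, 0, 0, 0, 0, -0.3, 93],
    [0, 0, 0, 0, 0, -0.5, 93],
    [0, 0, 0, 0, 0, -0.8, 93],
    [0, 0, 0, 0, 0, -1, 93],
    [0, 0, 0, 0, 0, -1, 93],
    [0, 0, 0, -0.7, 0, -0.7, 93],
    [0, 0, 0, -0.7, 0, -0.7, 93],
    [0, 0, 0, 0, 0, 0, 93],
    [0, 0, 0, 0, 0, 0, 93],
    [0, 0, 0, 0, 0, 0, 93]
  ]
}}

```text
t: 23.9
tool_pos: [0.4863, 0.1347, 0.1951]
orientation: [-1.589, -1.956, -0.6]
force: [0.6, -0.0, 0.5]
opening: 0.0934
gripper_force: 0.0
```

Run:
```python
from h import *
s=read_state();print(s["t"],s["tool_pos"],s["force"],s["q"])
m=mframe(102,108);e=MO-.108*MX+.018*MY+[0,0,.017]
for n in("scene","top","wrist"):
    f,X=shot(n,n+"11");hsv=cv2.cvtColor(f,cv2.COLOR_RGB2HSV).astype(int);L=(X-e)@m
    o=(hsv[...,0]<16)&(hsv[...,1]>130)&(abs(L[...,1])<.06)&(L[...,2]<.19)&(L[...,2]>-.04)&(abs(L[...,0])<.05)
    q=L[o];print(n,len(q),np.percentile(q,2,0) if len(q) else 0,np.percentile(q,98,0) if len(q) else 0)
    b=q[q[:,0]<-.008]
    if len(b)>40:print(" back: tilt err deg",np.degrees(np.polyfit(b[:,2],b[:,0],1)[0])," yaw err",np.degrees(np.polyfit(b[:,1],b[:,0],1)[0]), b[:,0].mean())
    a=q[q[:,2]>.145]
    if len(a)>20: r=cv2.minAreaRect(a[:,:2].astype(np.float32)*1000);print(" head rect",r)
f=np.load("scene11.npz")["f"];w=np.load("wrist11.npz")["f"]
cv2.imwrite("pics/c11.png",np.hstack([cv2.resize(f[60:210,265:395],(390,450)),cv2.resize(w,(400,450))])[:,:,::-1])
```

```text
23.9 [0.486 0.135 0.195] [ 0.601 -0.033  0.48 ] [-0.312  0.075  1.742  0.617  1.703 -0.555]
scene 385 [-0.016 -0.033 -0.001] [0.011 0.023 0.16 ]
 back: tilt err deg 0.1842279227210516  yaw err -1.361566198802413 -0.012995045426296929
 head rect ((-1.1747074127197266, -3.3435707092285156), (58.50663757324219, 29.102130889892578), 89.2290267944336)
top 376 [-0.013 -0.028  0.016] [0.013 0.026 0.166]
 back: tilt err deg 3.3691889092651928  yaw err -0.4087180909429158 -0.011444218303294146
 head rect ((-0.0871734619140625, -1.9248294830322266), (27.760671615600586, 55.77470779418945), 0.4441854655742645)
wrist 2179 [-0.015 -0.027  0.081] [0.011 0.026 0.159]
 back: tilt err deg 2.5697367722137407  yaw err 0.03715163501836555 -0.013055668300984162
 head rect ((-1.5634374618530273, -0.5097332000732422), (56.30973434448242, 28.3638916015625), 88.0506362915039)
```

View pics/c11.png

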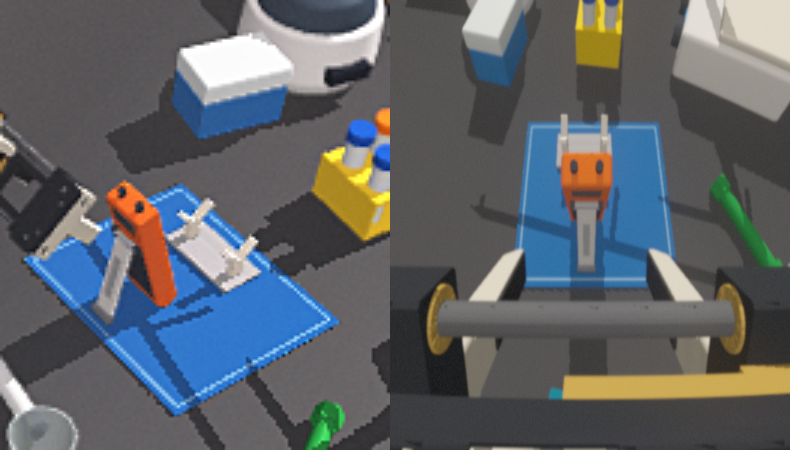

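Final view used. The meter stands leaning on its open leg (scene crop: meter at (140,250), foot at (105,310)), and its screen faces the rest at (215,255). Fits put it square within about 1° and on the planned spot. Next is the probe.

Run:
```python
from h import *
s=read_state();p=s["tool_pos"];M=R.from_rotvec(s["orientation"]).as_matrix()
d=np.load("top11.npz");X=d["X"];f=d["f"]
P=X[180:256,218:252].reshape(-1,3);P=P[(P[:,2]>.008)&(abs(P[:,0]-.53)<.09)&(abs(P[:,1]-.05)<.04)]
r=cv2.minAreaRect(P[:,:2].astype(np.float32)*1000);print("probe",r)
T=frame(183.6,-90);pt=np.array([.532,.05,.13])
r,sh=rows2(pt,T,(p,M),17)
P,Q=p.copy(),M.copy()
for k in range(17):
    P=P+Q@sh;Q=Q@r.as_matrix()
    if k%3==1:print(k,P,"tip",P-.018*Q[:,2],Q[:,2])
```

```text
probe ((506.2625427246094, 38.71758270263672), (133.29714965820312, 57.671661376953125), 1.430789589881897)
rows 17 turn [ 0.288 -0.331 -0.764] shift [-0.272 -0.12   0.048]
1 [0.483 0.125 0.184] tip [0.486 0.115 0.199] [-0.174  0.577 -0.798]
4 [0.482 0.108 0.169] tip [0.486 0.1   0.184] [-0.208  0.461 -0.863]
7 [0.487 0.091 0.155] tip [0.491 0.085 0.172] [-0.206  0.335 -0.919]
10 [0.498 0.075 0.144] tip [0.501 0.071 0.161] [-0.169  0.211 -0.963]
13 [0.513 0.061 0.136] tip [0.515 0.059 0.153] [-0.098  0.096 -0.991]
16 [0.532 0.05  0.13 ] tip [0.532 0.05  0.148] [ 0. -0. -1.]
```

Emit:
{"api": "move_arm", "payload": {
  "plan": [
    [0.29, -0.33, -0.76, -0.27, -0.12, 0.05, 93],
    [0.29, -0.33, -0.76, -0.27, -0.12, 0.05, 93],
    [0.29, -0.33, -0.76, -0.27, -0.12, 0.05, 93],
    [0.29, -0.33, -0.76, -0.27, -0.12, 0.05, 80],
    [0.29, -0.33, -0.76, -0.27, -0.12, 0.05, 70],
    [0.29, -0.33, -0.76, -0.27, -0.12, 0.05, 60],
    [0.29, -0.33, -0.76, -0.27, -0.12, 0.05, 60],
    [0.29, -0.33, -0.76, -0.27, -0.12, 0.05, 60],
    [0.29, -0.33, -0.76, -0.27, -0.12, 0.05, 60],
    [0.29, -0.33, -0.76, -0.27, -0.12, 0.05, 60]
  ]
}}

```text
t: 25.05
tool_pos: [0.4932, 0.0803, 0.1474]
orientation: [-0.715, -2.79, -0.288]
force: [-0.3, 0.3, -0.4]
opening: 0.0602
gripper_force: 0.0
```

Emit:
{"api": "move_arm", "payload": {
  "plan": [
    [0.29, -0.33, -0.76, -0.27, -0.12, 0.05, 60],
    [0.29, -0.33, -0.76, -0.27, -0.12, 0.05, 60],
    [0.29, -0.33, -0.76, -0.27, -0.12, 0.05, 60],
    [0.29, -0.33, -0.77, -0.27, -0.12, 0.05, 60],
    [0.29, -0.33, -0.77, -0.27, -0.12, 0.05, 60],
    [0.29, -0.33, -0.77, -0.27, -0.12, 0.05, 60],
    [0.29, -0.33, -0.77, -0.27, -0.12, 0.05, 60],
    [0, 0, 0, 0, 0, 0, 60],
    [0, 0, 0, 0, 0, 0, 60],
    [0, 0, 0, 0, 0, 0, 60]
  ]
}}

```text
t: 26.05
tool_pos: [0.531, 0.0499, 0.1296]
orientation: [0.093, -3.135, 0.002]
force: [0.4, 0.1, 0.4]
opening: 0.06
gripper_force: 0.0
```

Run:
```python
from h import *
s=read_state();p=s["tool_pos"];M=R.from_rotvec(s["orientation"]).as_matrix();print(s["t"],p,s["q"],M)
f,X=shot("wrist","w12")
d=np.load("t0.npz");
def pr(X,f,n):
    ok=(X[...,2]>.006)&(X[...,2]<.05)&(abs(X[...,0]-.53)<.1)&(abs(X[...,1]-.05)<.035)
    P=X[ok];print(n,len(P))
    if len(P)>50: print(cv2.minAreaRect(P[:,:2].astype(np.float32)*1000),P.mean(0))
    # white barrel centreline + caps
    hsv=cv2.cvtColor(f,cv2.COLOR_RGB2HSV).astype(int)
    w=ok&(hsv[...,1]<60)&(hsv[...,2]>150);B=X[w]
    if len(B)>30:
        q=np.polyfit(B[:,0],B[:,1],1);print(" barrel yaw",np.degrees(np.arctan(q[0])),"x",np.percentile(B[:,0],[1,99]),"y at .532",np.polyval(q,.532),"zmax",np.percentile(B[:,2],95))
    t=ok&(hsv[...,0]>80)&(hsv[...,0]<100)&(hsv[...,1]>100);C=X[t]
    if len(C)>10: print(" teal",C.mean(0),np.ptp(C,axis=0))
pr(X,f,"wrist");pr(d["X"],d["f"],"top")
d=np.load("scene5.npz");pr(d["X"],d["f"],"scene")
```

```text
26.05 [0.531 0.05  0.13 ] [-0.001  0.001  1.756 -0.001  1.39  -1.631] [[-0.998 -0.059 -0.005]
 [-0.059  0.998 -0.001]
 [ 0.005 -0.001 -1.   ]]
wrist 3581
((529.5216674804688, 51.08823013305664), (155.49420166015625, 31.74248695373535), 3.702606678009033) [0.523 0.05  0.023]
 barrel yaw 4.384537437679591 x [0.473 0.589] y at .532 0.05124975327649169 zmax 0.02552974692329822
 teal [0.463 0.047 0.025] [0.029 0.032 0.017]
top 580
((542.6148071289062, 56.86235427856445), (50.30187225341797, 174.73880004882812), 89.86202239990234) [0.531 0.051 0.024]
 barrel yaw 1.893277761443917 x [0.473 0.63 ] y at .532 0.05172198576935494 zmax 0.028835367058539726
 teal [0.463 0.047 0.025] [0.016 0.031 0.023]
scene 245
((534.6050415039062, 54.95241928100586), (188.93040466308594, 47.07730484008789), 1.388089895248413) [0.514 0.046 0.023]
 barrel yaw 3.184522084285846 x [0.474 0.576] y at .532 0.04803808342856468 zmax 0.02782746524907355
 teal [0.467 0.043 0.024] [0.033 0.032 0.026]
```

Emit:
{"api": "move_arm", "payload": {
  "plan": [
    [0, 0, 0, 0.01, 0.01, 0.9, 60],
    [0, 0, 0, 0.01, 0.01, 0.9, 60],
    [0, 0, 0, 0.01, 0.01, 0.9, 60],
    [0, 0, 0, 0.01, 0.01, 0.9, 60],
    [0, 0, 0, 0, 0, 0.8, 60],
    [0, 0, 0, 0, 0, 0.6, 60],
    [0, 0, 0, 0, 0, 0.4, 60],
    [0, 0, 0, 0, 0, 0.36, 60],
    [0, 0, 0, 0, 0, 0, 60],
    [0, 0, 0, 0, 0, 0, 15]
  ]
}}

```text
t: 27.1
tool_pos: [0.53, 0.0504, -0.014]
orientation: [0.095, -3.136, 0.003]
force: [-0.3, -0.0, 0.6]
opening: 0.0556
gripper_force: 0.0
```

Emit:
{"api": "move_arm", "payload": {
  "plan": [
    [0, 0, 0, 0, 0, 0, 15],
    [0, 0, 0, 0, 0, 0, 15],
    [0, 0, 0, 0, 0, 0, 15],
    [0, 0, 0, 0, 0, 0, 15],
    [0, 0, 0, 0, 0, 0, 15],
    [0, 0, 0, 0, 0, 0, 15],
    [0, 0, 0, 0, 0, 0, 15],
    [0, 0, 0, 0, 0, 0, 15],
    [0, 0, 0, 0, 0, 0, 15],
    [0, 0, 0, 0, 0, 0, 15]
  ],
  "force": 20
}}

```text
t: 28.1
tool_pos: [0.5298, 0.0504, -0.0142]
orientation: [0.095, -3.136, 0.003]
force: [-1.8, 0.7, 4.5]
opening: 0.0216
gripper_force: 20.0
```

Run:
```python
from h import *
s=read_state();p=s["tool_pos"];M=R.from_rotvec(s["orientation"]).as_matrix();print(s["t"],p,s["opening"],s["gripper_force"],s["force"])
# rest posts from the pictures without arm near (scene0, top0, wrist11)
e=MO-.012*MX+.018*MY
for n in("s0","t0","wrist11","top11","scene11"):
    d=np.load(n+".npz");X=d["X"];L=np.stack([(X-e)@MX,(X-e)@MY,X[...,2]],-1)
    ok=(abs(L[...,0])<.035)&(abs(L[...,1])<.065)&(L[...,2]>.03)&(L[...,2]<.07)
    q=L[ok];print(n,len(q))
    for sg in(-1,1):
        a=q[q[:,1]*sg>0]
        if len(a)>5:
            b=a[a[:,2]>.042];print("  y",np.percentile(a[:,1],[3,97]),"x",np.percentile(a[:,0],[3,97]),"tips",len(b),"xmid",(b[:,0].min()+b[:,0].max())/2 if len(b)>3 else 0,"zmax",a[:,2].max())
    hsv=cv2.cvtColor(d["f"],cv2.COLOR_RGB2HSV).astype(int)
    bl=(hsv[...,1]<60)&(hsv[...,2]>90)&(abs(L[...,0])<.05)&(abs(L[...,1])<.08)&(L[...,2]>.003)&(L[...,2]<.016)
    if bl.sum()>60: print("  base",cv2.minAreaRect(L[bl][:,:2].astype(np.float32)*1000))
```

```text
28.1 [ 0.53   0.05  -0.014] 0.021577751067513494 20.000821352005005 [-1.754  0.723  4.455]
s0 93
  y [-0.044 -0.03 ] x [-0.024  0.018] tips 26 xmid -0.003044451781719644 zmax 0.05441189596021099
  y [0.033 0.045] x [-0.025  0.016] tips 25 xmid -0.004071943420207872 zmax 0.05507916528841409
  base ((-4.081602096557617, 0.1698760986328125), (108.32292938232422, 60.15869903564453), 89.8250732421875)
t0 187
  y [-0.044 -0.032] x [-0.023  0.019] tips 60 xmid -0.001755550329201704 zmax 0.05484699491920083
  y [0.033 0.044] x [-0.023  0.02 ] tips 64 xmid -0.0015276639595178144 zmax 0.05675258864056269
  base ((3.2920150756835938, 1.3599166870117188), (66.9990005493164, 110.30979919433594), 0.1570577621459961)
wrist11 427
  y [-0.041 -0.029] x [-0.024  0.017] tips 136 xmid -0.003960015067777229 zmax 0.0528314434054418
  y [0.035 0.046] x [-0.025  0.017] tips 129 xmid -0.003329022679118396 zmax 0.05317947740431328
  base ((13.423297882080078, 7.545768737792969), (82.35606384277344, 121.6176528930664), 19.83437728881836)
top11 190
  y [-0.043 -0.032] x [-0.023  0.018] tips 64 xmid -0.002781366570998395 zmax 0.057523999655220176
  y [0.033 0.044] x [-0.023  0.019] tips 66 xmid -0.0010233194432790922 zmax 0.056225459059275576
  base ((2.023801803588867, 1.2765579223632812), (66.39384460449219, 110.03252410888672), 1.0110857486724854)
scene11 92
  y [-0.044 -0.032] x [-0.025  0.018] tips 27 xmid -0.0021753422909860237 zmax 0.05401935150173788
  y [0.032 0.045] x [-0.025  0.017] tips 27 xmid -0.003994089976578375 zmax 0.05469051219758728
  base ((-3.3861560821533203, -0.4985466003417969), (58.958641052246094, 110.16974639892578), 0.403702050447464)
```

```bash
cat > pr.py <<'E'
from h import *
T=frame(192,-90)@R.from_euler("x",10,degrees=True).as_matrix()
C=MO-.0148*MX+.0187*MY+[0,0,.049]
pt=C+.028*T[:,2]
E
python3 - <<'E'
from pr import *
s=read_state();p=s["tool_pos"];M=R.from_rotvec(s["orientation"]).as_matrix()
p1=p+[0,0,.214];print("target",pt,"cradle",C)
hov=pt+[0,0,p1[2]-pt[2]]
rows2(hov,T,(p1,M),14)
print("down",T.T@[0,0,-1.]/.025*(hov-pt)[2])
E
```

```text
target [0.44  0.348 0.021] cradle [0.439 0.352 0.049]
rows 14 turn [ 0.118 -0.012 -0.101] shift [ 0.144  0.875 -0.072]
down [-0.     1.239  7.027]
```

Emit:
{"api": "move_arm", "payload": {
  "plan": [
    [0, 0, 0, 0, 0, -0.3, 15],
    [0, 0, 0, 0, 0, -0.9, 15],
    [0, 0, 0, 0, 0, -1, 15],
    [0, 0, 0, 0, 0, -1, 15],
    [0, 0, 0, 0, 0, -1, 15],
    [0, 0, 0, 0, 0, -1, 15],
    [0, 0, 0, 0, 0, -1, 15],
    [0, 0, 0, 0, 0, -1, 15],
    [0, 0, 0, 0, 0, -1, 15],
    [0, 0, 0, 0, 0, -0.4, 15]
  ],
  "force": 25
}}

```text
t: 29.1
tool_pos: [0.5315, 0.0508, 0.2034]
orientation: [0.095, -3.14, 0.003]
force: [0.8, -0.1, -1.0]
opening: 0.0211
gripper_force: 25.0
```

Emit:
{"api": "move_arm", "payload": {
  "plan": [
    [0.12, -0.01, -0.1, 0.14, 0.87, -0.07, 15],
    [0.12, -0.01, -0.1, 0.14, 0.87, -0.07, 15],
    [0.12, -0.01, -0.1, 0.14, 0.87, -0.07, 15],
    [0.12, -0.01, -0.1, 0.14, 0.87, -0.07, 15],
    [0.12, -0.01, -0.1, 0.14, 0.87, -0.07, 15],
    [0.12, -0.01, -0.1, 0.14, 0.87, -0.07, 15],
    [0.12, -0.01, -0.1, 0.14, 0.87, -0.07, 15],
    [0.12, -0.01, -0.1, 0.14, 0.87, -0.07, 15],
    [0.12, -0.01, -0.1, 0.14, 0.87, -0.07, 15],
    [0.12, -0.01, -0.1, 0.14, 0.87, -0.07, 15]
  ]
}}

```text
t: 30.1
tool_pos: [0.4713, 0.2643, 0.2044]
orientation: [-0.26, 3.116, -0.2]
force: [0.3, -0.0, -1.5]
opening: 0.021
gripper_force: 25.0
```

Emit:
{"api": "move_arm", "payload": {
  "plan": [
    [0.12, -0.01, -0.1, 0.14, 0.88, -0.07, 15],
    [0.12, -0.01, -0.1, 0.14, 0.88, -0.07, 15],
    [0.12, -0.01, -0.1, 0.14, 0.88, -0.07, 15],
    [0.1, -0.01, -0.1, 0.14, 0.88, -0.07, 15],
    [0, 0, 0, 0, 0, 0, 15],
    [0, 0, 0, 0, 0, 0, 15],
    [0, 0, 0, 0, 0, 0, 15],
    [0, 0, 0, 0, 0, 0, 15],
    [0, 0, 0, 0, 0, 0, 15],
    [0, 0, 0, 0, 0, 0, 15]
  ]
}}

```text
t: 31.1
tool_pos: [0.4428, 0.3473, 0.1997]
orientation: [-0.322, 3.097, -0.273]
force: [0.6, -0.6, -0.6]
opening: 0.0214
gripper_force: 25.0
```

```bash
cat > pv.py <<'E'
from pr import *
import sys
s=read_state();p=s["tool_pos"];M=R.from_rotvec(s["orientation"]).as_matrix();print(s["t"],p,s["opening"],s["force"],s["q"])
rows2(pt,T,(p,M),8)
ax=p-.028*M[:,2];print("expected axis",ax)
for n in("top","scene"):
    f,X=shot(n,n+sys.argv[1]);hsv=cv2.cvtColor(f,cv2.COLOR_RGB2HSV).astype(int)
    L=np.stack([(X-ax)@MX,(X-ax)@MY,X[...,2]-ax[2]],-1)
    ok=(abs(L[...,0])<.03)&(abs(L[...,1])<.1)&(abs(L[...,2])<.02)
    t=ok&(hsv[...,0]>80)&(hsv[...,0]<100)&(hsv[...,1]>100)
    k=ok&(abs(L[...,1])>.055)&(abs(L[...,1])<.09)
    for nm,m in(("teal",t),("ends",k)):
        q=L[m]
        for sg in(-1,1):
            a=q[q[:,1]*sg>0]
            if len(a)>6: print(n,nm,sg,len(a),"mean",a.mean(0),"lo",np.percentile(a,3,0),"hi",np.percentile(a,97,0))
E
python3 pv.py 13
```

```text
31.1 [0.443 0.347 0.2  ] 0.021385398397507818 [ 0.573 -0.581 -0.644] [ 0.682  0.126  1.507 -0.155  1.591 -1.093]
rows 8 turn [-0.001 -0.003 -0.002] shift [0.011 0.16  0.877]
expected axis [0.442 0.352 0.227]
top teal 1 138 mean [-0.004  0.068  0.011] lo [-0.014  0.059  0.003] hi [0.01  0.076 0.017]
top ends -1 118 mean [-0.002 -0.067  0.012] lo [-0.014 -0.078  0.003] hi [ 0.01  -0.056  0.018]
top ends 1 161 mean [-0.003  0.066  0.012] lo [-0.014  0.056  0.003] hi [0.01  0.076 0.018]
scene teal 1 62 mean [-0.008  0.064  0.007] lo [-0.016  0.049 -0.01 ] hi [0.002 0.075 0.017]
scene ends -1 97 mean [-0.004 -0.068  0.006] lo [-0.015 -0.078 -0.01 ] hi [ 0.01  -0.056  0.016]
scene ends 1 66 mean [-0.008  0.065  0.007] lo [-0.016  0.055 -0.01 ] hi [0.006 0.077 0.017]
```

Emit:
{"api": "move_arm", "payload": {
  "plan": [
    [0, 0, 0, 0.01, 0.17, 0.88, 15],
    [0, 0, 0, 0.01, 0.17, 0.88, 15],
    [0, 0, 0, 0.01, 0.17, 0.88, 15],
    [0, 0, 0, 0.01, 0.17, 0.88, 15],
    [0, 0, 0, 0.01, 0.17, 0.88, 15],
    [0, 0, 0, 0.01, 0.17, 0.88, 15],
    [0, 0, 0, 0.01, 0.16, 0.6, 15],
    [0, 0, 0, 0.01, 0.1, 0.4, 15],
    [0, 0, 0, 0, 0.06, 0.3, 15],
    [0, 0, 0, 0, 0, 0, 15]
  ]
}}

```text
t: 32.2
tool_pos: [0.4389, 0.3512, 0.0311]
orientation: [-0.324, 3.098, -0.274]
force: [-0.0, 0.2, -0.6]
opening: 0.0212
gripper_force: 25.0
```

```bash
python3 pv.py 14
```

```text
32.2 [0.439 0.351 0.031] 0.021179659308038085 [-0.034  0.161 -0.572] [ 0.691  0.274  1.659 -0.16   1.297 -1.038]
rows 8 turn [-0.002 -0.005 -0.001] shift [-0.003 -0.009  0.051]
expected axis [0.438 0.356 0.059]
top teal 1 93 mean [-0.003  0.067  0.012] lo [-0.014  0.059  0.   ] hi [0.01  0.075 0.017]
top ends -1 101 mean [-0.002 -0.066  0.012] lo [-0.014 -0.078  0.004] hi [ 0.01  -0.056  0.018]
top ends 1 111 mean [-0.003  0.066  0.011] lo [-0.014  0.056 -0.001] hi [0.011 0.075 0.017]
scene teal 1 26 mean [-0.012  0.064  0.005] lo [-0.017  0.052 -0.005] hi [-0.006  0.077  0.011]
scene ends -1 78 mean [-0.004 -0.068  0.008] lo [-0.016 -0.079 -0.009] hi [ 0.013 -0.056  0.017]
scene ends 1 30 mean [-0.011  0.065  0.004] lo [-0.017  0.056 -0.011] hi [-0.006  0.078  0.012]
```

Emit:
{"api": "move_arm", "payload": {
  "plan": [
    [0, 0, 0, 0, 0, 0.06, 15],
    [0, 0, 0, 0, 0, 0.06, 15],
    [0, 0, 0, 0, 0, 0.05, 15],
    [0, 0, 0, 0, 0, 0.05, 15],
    [0, 0, 0, 0, 0, 0.04, 15],
    [0, 0, 0, 0, 0, 0.04, 15],
    [0, 0, 0, 0, 0, 0.04, 15],
    [0, 0, 0, 0, 0, 0.03, 15],
    [0, 0, 0, 0, 0, 0, 15],
    [0, 0, 0, 0, 0, 0, 15]
  ],
  "force": 12
}}

```text
t: 33.3
tool_pos: [0.4397, 0.3497, 0.0229]
orientation: [-0.323, 3.097, -0.273]
force: [0.6, -2.8, 3.4]
opening: 0.0215
gripper_force: 12.0
```

Emit:
{"api": "move_arm", "payload": {
  "plan": [
    [0, 0, 0, 0, -0.04, 0, 15],
    [0, 0, 0, 0, 0, 0, 15],
    [0, 0, 0, 0, 0, 0, 23],
    [0, 0, 0, 0, 0, 0, 25],
    [0, 0, 0, 0, 0, 0, 30],
    [0, 0, 0, 0, 0, 0, 36],
    [0, 0, 0, 0, 0, 0, 42],
    [0, 0, 0, 0, 0, 0, 48],
    [0, 0, 0, 0, 0, 0, 50],
    [0, 0, 0, 0, 0, 0, 50]
  ],
  "force": 6
}}

```text
t: 34.3
tool_pos: [0.4397, 0.3489, 0.0228]
orientation: [-0.324, 3.097, -0.273]
force: [0.1, 1.0, 0.7]
opening: 0.0499
gripper_force: 0.0
```

Emit:
{"api": "move_arm", "payload": {
  "plan": [
    [0, 0, 0, 0, 0, -0.2, 50],
    [0, 0, 0, 0, 0, -0.4, 50],
    [0, 0, 0, 0, 0, -0.8, 50],
    [0, 0, 0, 0, 0, -1, 50],
    [0, 0, 0, 0, 0, -1, 50],
    [0, 0, 0, 0, 0, -1, 50],
    [0, 0, 0, 0, 0, -1, 50],
    [0, 0, 0, 0, 0, -1, 50],
    [0, 0, 0, 0, 0.5, -0.8, 50],
    [0, 0, 0, 0, 0, 0, 50]
  ]
}}

```text
t: 35.3
tool_pos: [0.4322, 0.3944, 0.2022]
orientation: [-0.324, 3.093, -0.265]
force: [0.5, 0.4, 0.9]
opening: 0.0502
gripper_force: 0.0
```

Run:
```python
from h import *
s=read_state();print(s["t"],s["tool_pos"],s["force"])
C=MO-.0148*MX+.0187*MY+[0,0,.049];m=mframe(102,108);e=MO-.108*MX+.018*MY+[0,0,.017]
old={"top":"t0","scene":"s0"}
for n in("top","scene"):
    f,X=shot(n,n+"15");hsv=cv2.cvtColor(f,cv2.COLOR_RGB2HSV).astype(int)
    L=np.stack([(X-C)@MX,(X-C)@MY,X[...,2]-C[2]],-1)
    for sg in(-1,1):
        a=L[(abs(L[...,0])<.03)&(L[...,1]*sg>.058)&(L[...,1]*sg<.085)&(abs(L[...,2])<.025)]
        if len(a): print(n,"cap",sg,len(a),"lo",np.percentile(a,3,0),"hi",np.percentile(a,97,0))
    b=L[(abs(L[...,0])<.03)&(abs(L[...,1])<.028)&(abs(L[...,2])<.03)]
    if len(b): print(n,"barrel",len(b),"xmid",np.percentile(b[:,0],[3,97]),"top",np.percentile(b[:,2],95))
    M=(X-e)@m;o=(hsv[...,0]<16)&(hsv[...,1]>130)&(abs(M[...,1])<.05)&(M[...,2]<.19)&(M[...,2]>-.03)&(abs(M[...,0])<.05)
    q=M[o];print(n,"meter",len(q),np.percentile(q,2,0),np.percentile(q,98,0))
    k=q[q[:,2]>.145]
    if len(k)>20: print("  head",cv2.minAreaRect(k[:,:2].astype(np.float32)*1000))
    d=np.load(old[n]+".npz");O=d["X"]
    for nm,(cx,cy,rr,z0) in {"carton":(.479,-.163,.1,.05),"beaker":(.672,.036,.05,.03),"bottles":(.762,-.005,.15,.03)}.items():
        g=lambda Y:Y[(np.hypot(Y[...,0]-cx,Y[...,1]-cy)<rr)&(Y[...,2]>z0)&(Y[...,2]<.12)&((Y[...,2]<.072) if nm=="carton" else True)]
        print("  ",nm,len(g(O)),g(O).mean(0) if len(g(O)) else 0,len(g(X)),g(X).mean(0) if len(g(X)) else 0)
```

```text
35.3 [0.432 0.394 0.202] [0.49  0.445 0.873]
top cap -1 96 lo [-0.014 -0.078  0.001] hi [ 0.014 -0.059  0.019]
top cap 1 103 lo [-0.015  0.058  0.002] hi [0.013 0.076 0.018]
top barrel 216 xmid [-0.01   0.009] top 0.013514987122008451
top meter 374 [-0.014 -0.027  0.015] [0.013 0.026 0.165]
  head ((0.1527996063232422, -1.8920974731445312), (27.865571975708008, 55.78764724731445), 0.023490916937589645)
   carton 3785 [ 0.476 -0.161  0.066] 3891 [ 0.477 -0.163  0.066]
   beaker 388 [0.665 0.036 0.07 ] 389 [0.665 0.036 0.07 ]
   bottles 1363 [0.739 0.006 0.071] 1368 [0.739 0.006 0.071]
scene cap -1 63 lo [-0.016 -0.078 -0.01 ] hi [ 0.009 -0.059  0.016]
scene cap 1 49 lo [-0.015  0.058 -0.009] hi [0.009 0.076 0.017]
scene barrel 93 xmid [-0.013  0.005] top 0.013063754231017697
scene meter 384 [-0.016 -0.033 -0.001] [0.01  0.021 0.159]
  head ((-0.8574771881103516, -2.239330291748047), (59.69136047363281, 29.04921531677246), 89.25870513916016)
   carton 1858 [ 0.483 -0.163  0.065] 1954 [ 0.483 -0.166  0.065]
   beaker 530 [0.657 0.034 0.066] 523 [0.657 0.034 0.066]
   bottles 1532 [0.741 0.003 0.068] 1512 [0.741 0.003 0.068]
```

The probe lies level and centred in both notches, the meter stands square, and the carton, bottles and beaker haven't moved. Handing in.

```bash
python3 -c "
from plant import close_job
print(close_job())"
```

```text
the job is handed in; nothing more can be done
None
```

Job handed in at about 35 s: the leg was swung to its stop, the meter stands square on the mat behind the rest, and the probe lies in both V-notches. The fingertips were about 29 mm short of the stated tool length, so the first leg pinch closed on air; I measured the tips with the cameras and used that offset for the rest.

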